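# Clear the stray palette knife and dock the scraper

## Robot

A 6-joint arm with a two-finger parallel gripper is mounted at the origin on the work surface. World frame = base frame: x ahead of the robot, y to its left, z up, the work surface at z = 0. Lengths are in mm, angles in rad, forces in N, time in s.
With the tool pointing down it reaches from about 275 to 750 mm from the base axis. Payload 10.2 kg.
Tool frame: the origin (TCP) lies midway between the tips of the shut fingers; the grasp point (between the pads) lies grasp_offset behind it (grasp_offset is the distance from the TCP to the grasp point, in mm); x points along the fingers, z is the direction in which the jaws open and shut, and the axes are right-handed (so a half turn about x gives the same grasp; the last joint's range is limited). The gripper opens to 85 mm and grips with 20 to 120 N. Pads are 22 mm wide; open, the fingers measure 114 mm over their backs; the gripper's body (76 mm by 85 mm) begins 54 mm behind the grasp point. The pads swing forward as they close: fully open they stand 13 mm farther back than shut.
Start: joints at [0.933, 0.313, 1.498, -0, 1.331, -0.223], TCP at [211.592, 480.479, 231.294] pointing down, gripper open.
Joint ranges: [-2.94, 2.94], [-0.97, 2.17], [0.19, 2.56], [-1.23, 4.37], [0.02, 3.11], [-2.88, 2.88]. Speed limits (rad/s): [2.39, 2.39, 3.01, 3.14, 3.14, 3.14].

## Interface

Orientations are given as a unit quaternion [w, x, y, z].
In Python, from rig import sense, capture, calibration, finish_job, grasp_offset gives the robot as it stands.
- The arm moves only by the shell command python3 -m jog 'ROWS' [FORCE]. ROWS is JSON, a list of rows, each an object with "linear": the shift along the tool's x, y, z scaled (see below), a list of three; "rotation": the turn, a rotation vector about the tool's x, y, z scaled (see below), a list of three; "grip": the finger opening in mm, from 0 to 85.4. A call has 1 to 20 rows; each row is the pose to reach, as a shift and turn from the pose measured when the call began, along the tool's axes at that moment; what a row does not reach only later rows make up. The controller multiplies each number of a shift by 0.3 m and each number of a turn by 0.5 rad. A row lasts 1/12 s, in which the tool goes at most 41.7 mm and 7.16 degrees, less where a joint would pass 70% of its speed; a pose out of reach is approached as far as the arm can. A call with a number of a shift or a turn outside -1 to 1 is refused whole. A call with a gripper value outside its range is refused whole. The fingers move at their own pace and stop on an object; FORCE is the grip in N (left out, the last holds). Time passes only in rows, so rows that repeat a pose let the fingers close. It gives the time, the measured TCP pose, the force and the opening at its end, in the units of the state.
- sense(): the state, without advancing time (a new reading comes with each control period).
- capture(name): name is "scene" or "top" or "wrist"; returns (picture, depth): 420x560x3 uint8, red, green, blue; 420x560 float32, mm along the optical axis (not along the pixel's ray), 0 where there is no reading.
- calibration(name): a dict with "intrinsics" (3x3 intrinsics, pixels), "dist" ([k1, k2, p1, p2, k3] as OpenCV has them; the pictures are not rectified), "world_from_camera" (4x4, takes a point from camera to world coordinates). Camera axes: x right, y up, looking along -z (the intrinsics and any distortion apply to the point x, -y, -z); pixel columns grow to the right and rows downward; lengths in mm; the calibration is good to about 2 mm. A picture is of the moment at which its call begins: read the wrist's pose just before it. calibration takes no time and is no camera call; for the wrist camera it gives the pose at the moment of the call.
- finish_job(): hands the job in, once; it reports no verdict.
The state is a dict: "time_s": time; "joints": joint angles; "dq": joint speeds; "tau": joint torques, N m; "eef_pos": TCP position; "ee_rot": TCP orientation; "force": force on the tool from outside, world axes, zero at the start; "wrist_torque": the same for the moment, N m; "grip_width": opening from 0.0 (shut) to 1.0 (fully open).
Only numpy, scipy, OpenCV 4.12 (cv2) and the standard library are available. Lean on these libraries where they do the work, as an engineer would, in place of code of your own. Each camera call takes 0.05 s, during which the arm holds its last target.

## Task

Someone has parked the narrow palette knife in the wide scraper's slanted steel holder. Draw it out and lay it down flat inside the shallow tray, and after that slide the scraper, blade first and without forcing it, into the holder until it is fully home with its handle up against the mouth. Do not drop either tool, and leave the jar and the beaker where they are.

Things in the scene. Friction and masses are not known exactly. Their poses are not given: they have to be found in the camera images.
- sleeve: Fixed steel sleeve of the holder, a slot closed all round, sloping 35 deg down. Origin: middle of the mouth, on the slot's floor, 85 mm above the bench. x: into the slot (35 deg below level; the mouth looks up and roughly away from the robot); y: across; z: square to the floor, up. Slot 67 mm wide, 7.5 mm high, 100 mm deep, no chamfer. Walls 6 mm: outside y +-39.5, z -6 to 13.5 mm.
- sleeve_ramp (a point): Front edge of the landing ramp: the slot's floor plate alone, 79 mm wide, sticks out 20 mm past the mouth; this point is its middle, at x = -20 mm in the sleeve's frame. The white plastic stand lies below the sleeve; there is nothing else in front of or above the mouth.
- scraper: Loose wide scraper, about 180 g. Flat dark steel blade 95 long, 60 wide (last 10 mm: 52), 4 mm thick; black handle 115 long, 26 wide, 20 mm thick; flush on the flat underside, on which it starts, lying on the bench, blade roughly towards the robot. Origin: underside, mid-width, where blade meets handle; x to the tip, z from the underside up. Centre of mass within 5 mm of the origin.
- scraper_butt (a point): End of the scraper's handle, 115 mm behind its origin (-x), 10 mm above the underside. Fully home, the scraper's frame coincides with the sleeve's: blade inside, underside on the slot's floor, the handle's step stopped by the upper lip of the mouth.
- knife: Loose narrow palette knife, about 80 g, made like the scraper: blade 90 long, 26 wide (last 10 mm: 18), 4 mm thick; black handle 100 long, 20 wide, 18 mm thick; flush underside. Origin and axes as on the scraper; centre of mass about 10 mm behind the origin. It starts fully in the sleeve, on the slot's floor, up to 12 mm off its middle, the handle sticking out at the slot's slope.
- knife_tip (a point): Point at the end of the knife's blade, 90 mm from its origin along x, 2 mm above the underside.
- knife_butt (a point): Point at the handle end of the knife, 100 mm from its origin along -x, 9 mm above the underside.
- tray: Shallow open white plastic tray fixed to the bench, 280 mm (x) by 170 mm (y) outside, 14 mm high, walls and floor 3 mm thick; empty at the start. Origin: centre of its underside, z up. It stands on one side of the holder, the scraper lies on the other.
- jar: Amber jar with lid, 64 mm across, about 100 mm high. Bystander. Origin: centre of the foot.
- beaker: Clear plastic beaker, 68 mm across, 90 mm high. Bystander. Origin: centre of the foot.

How it is judged:
By the outcome, as a careful person would: the job done as asked, in the order asked, and still so for the second after the job is handed in, with the robot touching nothing.
It also fails if it takes over 58 s, if anything falls off the work surface, if the arm or the gripper's body presses on something with over 40 N, if the wrist force passes 120 N, or if a joint passes its speed limit or range.

## Working session

There is one attempt and no reset: what is moved stays moved. The work goes in short steps, Python scripts to look and compute and a shell command to move; the robot and the scene stay as the last step left them, time stands still between calls to the robot, and variables do not carry over. Pictures are saved under pics/ and viewed, and the job is handed in when it is done.

```bash
mkdir -p pics; ls; python3 - <<'E'
from rig import sense,capture,calibration,grasp_offset
import cv2,numpy as np
print(grasp_offset);s=sense();print(s)
for n in ["scene","top"]:
    p,d=capture(n);np.savez(f"pics/{n}0.npz",p=p,d=d);cv2.imwrite(f"pics/{n}0.png",p[:,:,::-1])
    c=calibration(n);print(n,c)
print(calibration("wrist"))
E
```

```text
pics
18.700000000000003
{'time_s': 0.0, 'joints': array([ 9.32581797e-01,  3.13471411e-01,  1.49843736e+00, -2.78696472e-05,
        1.33100891e+00, -2.23387353e-01]), 'dq': array([-0.00062175,  0.00052789,  0.00173533, -0.00028821, -0.00031143,
       -0.00045321]), 'tau': array([-1.33855992e-03, -4.12274909e+01, -2.59728670e+01, -3.48667090e-04,
        4.37758208e-03,  9.47535256e-06]), 'eef_pos': array([211.44424831, 480.25324137, 230.72402058]), 'ee_rot': array([ 0.5918108 , -0.38649211,  0.5926828 ,  0.38614884]), 'force': array([-0.33457297,  0.55934947, -0.57713966]), 'wrist_torque': array([-0.03655826,  0.00935525,  0.04545638]), 'grip_width': 0.9996667021215702}
scene {'intrinsics': array([[457.37546703,   0.        , 282.0863483 ],
       [  0.        , 457.37546703, 215.70454102],
       [  0.        ,   0.        ,   1.        ]]), 'dist': array([0.05346506, 0.        , 0.        , 0.        , 0.        ]), 'world_from_camera': array([[-7.75619281e-01, -4.08405119e-01,  4.81269145e-01,
         1.07703468e+03],
       [ 6.31044270e-01, -4.84731723e-01,  6.05655253e-01,
 
[... 752 characters left out ...]
,  0.00000000e+00,  0.00000000e+00,
         1.00000000e+00]])}
{'intrinsics': array([[332.2436636 ,   0.        , 273.353603  ],
       [  0.        , 332.2436636 , 212.19366679],
       [  0.        ,   0.        ,   1.        ]]), 'dist': array([9.78640644e-05, 0.00000000e+00, 0.00000000e+00, 0.00000000e+00,
       0.00000000e+00]), 'world_from_camera': array([[ 4.01884189e-01, -8.72338071e-01, -2.78415857e-01,
         1.39242932e+02],
       [ 9.15689066e-01,  3.82317970e-01,  1.23881009e-01,
         5.11056329e+02],
       [-1.62273493e-03, -3.04728174e-01,  9.52437980e-01,
         3.73003112e+02],
       [ 0.00000000e+00,  0.00000000e+00,  0.00000000e+00,
         1.00000000e+00]])}
```

View pics/scene0.png

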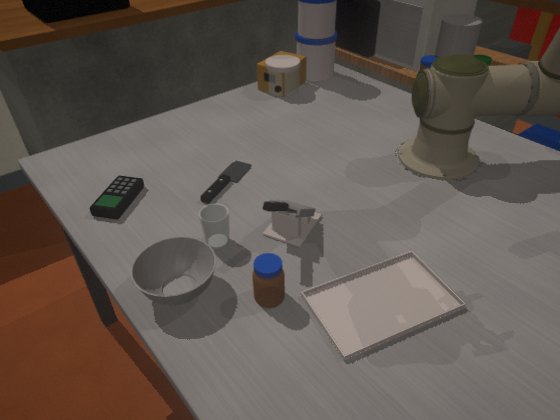

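View pics/top0.png

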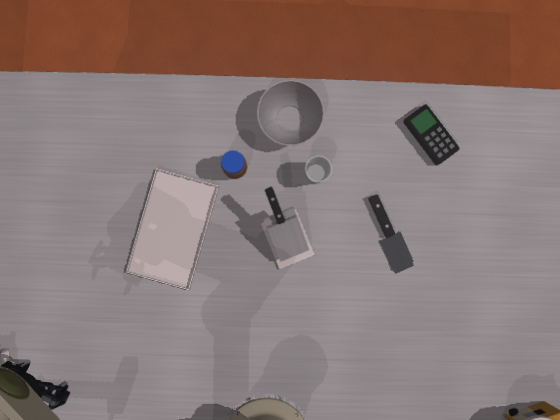

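```bash
cat > h.py <<'E'
import numpy as np,cv2
from scipy.spatial.transform import Rotation as R
def cloud(p,d,c):
    K=c["intrinsics"];v,u=np.mgrid[0:420,0:560]
    n=cv2.undistortPoints(np.stack([u,v],-1).reshape(-1,1,2).astype(float),K,c["dist"]).reshape(420,560,2)
    P=np.stack([n[...,0]*d,-n[...,1]*d,-d],-1); T=c["world_from_camera"]
    return P@T[:3,:3].T+T[:3,3]
def project(W,c):
    T=np.linalg.inv(c["world_from_camera"]);P=np.atleast_2d(W)@T[:3,:3].T+T[:3,3]
    P=P*[1,-1,-1]
    return cv2.projectPoints(P.astype(float),np.zeros(3),np.zeros(3),c["intrinsics"],c["dist"])[0].reshape(-1,2)
def quat(s): q=s["ee_rot"];return R.from_quat([q[1],q[2],q[3],q[0]])
E
python3 - <<'E'
from h import *
from rig import calibration
for n in ["scene","top"]:
    z=np.load(f"pics/{n}0.npz");c=calibration(n);W=cloud(z["p"],z["d"],c)
    np.save(f"pics/{n}W.npy",W)
    def show(nm,u,v):print(n,nm,np.round(W[v,u]),z["p"][v,u])
    if n=="top":
        for nm,u,v in [("jar",233,158),("beak",318,170),("butt",268,189),("handle",275,205),("sleeve",288,235),("scr blade",396,252),("scr h",382,215),("bench",340,260),("tray",175,230),("traycorner",156,170),("tc",217,185),("tc",188,288),("tc",126,271)]:show(nm,u,v)
    p=cv2.cvtColor(z["p"],cv2.COLOR_RGB2BGR)
    a=p[150:300,220:420] if n=="top" else p[150:260,180:340]
    cv2.imwrite(f"pics/{n}crop.png",cv2.resize(a,(800,600) if n=="top" else (800,550),interpolation=cv2.INTER_CUBIC))
E
```

```text
top jar [717. 104.  95.] [ 46  77 157]
top beak [ 705. -113.    8.] [144 141 143]
top butt [637.  15. 155.] [38 36 38]
top handle [602.  -2. 131.] [39 36 38]
top sleeve [532. -37.  76.] [130 124 126]
top scr blade [ 497. -323.    5.] [69 67 71]
top scr h [ 592. -282.   13.] [47 44 45]
top bench [ 472. -177.   -2.] [152 144 146]
top tray [538. 255.   3.] [175 160 160]
top traycorner [692. 310.  10.] [133 122 123]
top tc [657. 149.  12.] [172 164 169]
top tc [389. 215.  10.] [137 126 126]
top tc [428. 376.  14.] [127 116 117]
```

View pics/topcrop.png

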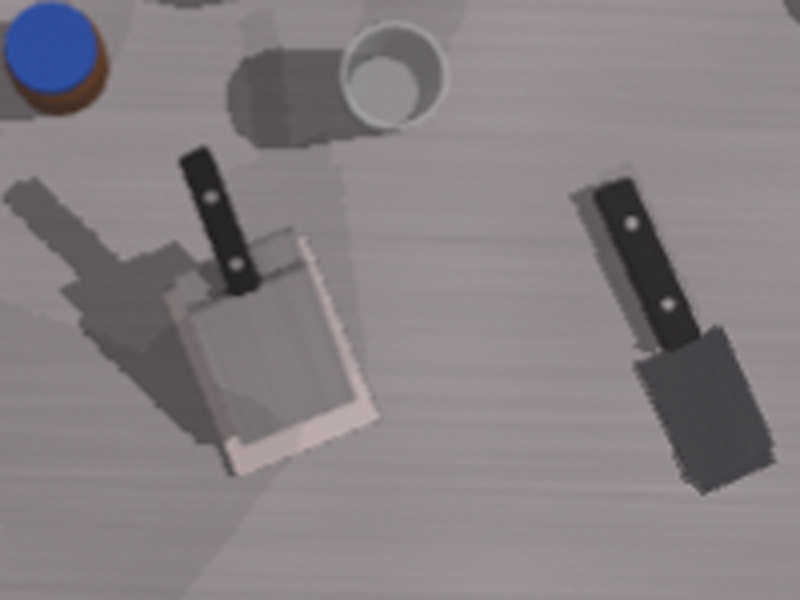

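View pics/scenecrop.png

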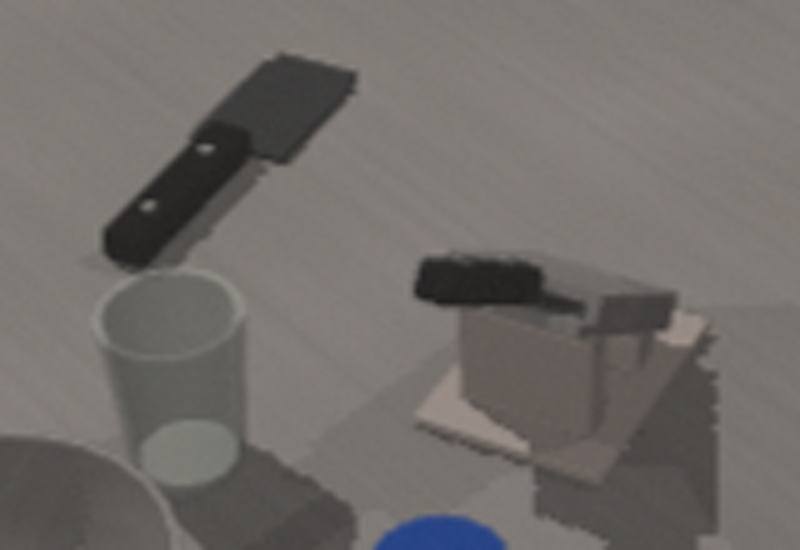

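```bash
python3 - <<'E'
from h import *
from rig import calibration,sense
s=sense();Rt=quat(s).as_matrix();print("tool axes\n",Rt.round(3))
T=calibration("wrist")["world_from_camera"]
print("cam in tool",Rt.T@(T[:3,3]-s["eef_pos"]), (Rt.T@T[:3,:3]).round(3))
# top cloud fits
W=np.load("pics/topW.npy");z=np.load("pics/top0.npz")["p"].astype(int)
sub=W[:, :];
def box(M,nm):
    X=W[M];xy=X[:,:2].astype(np.float32);r=cv2.minAreaRect(xy);print(nm,len(X),r,np.median(X[:,2]),X[:,2].min(),X[:,2].max());print(cv2.boxPoints(r).round(1).tolist())
    return X
dark=z.sum(2)<260
m=np.zeros((420,560),bool);m[190:280,355:420]=1
X=W[:,:,2]
def clean(M):
    n,l,st,_=cv2.connectedComponentsWithStats(M.astype(np.uint8));i=1+st[1:,4].argmax();return l==i
box(clean(m&dark&(X>0)),"scraper")
box(clean(m&(z.sum(2)<170)),"scr handle")
m[:]=0;m[180:230,255:295]=1
kx=box(clean(m&(z.sum(2)<160)&(X>80)),"knife h")
m[:]=0;m[215:270,255:320]=1
M=m&(X>35)&(abs(z[:,:,0]-z[:,:,1])<12)&(z.sum(2)>250)
sx=box(clean(M),"sleeve top")
for nm,x in(("k",kx),("s",sx)):
    c=np.median(x,0);u,S,v=np.linalg.svd(x-x.mean(0),full_matrices=False);print(nm,c,v.round(3),S)
m[:]=0;m[160:300,110:225]=1
box(clean(m&(X>7)),"tray")
E
```

```text
tool axes
 [[-0.001 -0.915  0.403]
 [-0.001  0.403  0.915]
 [-1.     0.    -0.001]]
cam in tool [-142.17939474   78.53469517   -1.09231877] [[ 0.     0.305 -0.952]
 [ 0.001  0.952  0.305]
 [ 1.    -0.001  0.   ]]
scraper 1221 ((491.0882873535156, -183.33497619628906), (210.5219268798828, 320.481689453125), 25.89523696899414) 6.980781644604576 0.00417521908298113 1403.537143809161
[[326.3999938964844, -85.19999694824219], [466.3999938964844, -373.5], [655.7999877929688, -281.5], [515.7999877929688, 6.800000190734863]]
scr handle 413 ((529.539306640625, -155.50003051757812), (114.77313995361328, 304.8453674316406), 25.470674514770508) 19.843456438095927 0.13867374551978173 1403.537143809161
[[412.20001220703125, -42.599998474121094], [543.2999877929688, -317.79998779296875], [646.9000244140625, -268.3999938964844], [515.7999877929688, 6.800000190734863]]
knife h 238 ((600.9320068359375, -1.186025619506836), (85.95133972167969, 17.97629737854004), 24.704727172851562) 130.78078906347253 86.98909246729022 158.0112353522925
[[558.0999755859375, -11.0], [565.5999755859375, -27.2999992370605
[... 334 characters left out ...]
175781], [603.7000122070312, -46.5], [570.0, 30.5]]
k [600.60577539  -1.90057445 130.78078906] [[-0.757 -0.326 -0.566]
 [ 0.28  -0.945  0.169]
 [-0.59  -0.03   0.807]] [465.1613401   80.29975424  47.2679243 ]
s [528.83386587 -35.36373676  71.2749783 ] [[-0.031 -0.053 -0.998]
 [-0.832 -0.552  0.055]
 [ 0.554 -0.832  0.027]] [3821.31653985 1002.19123898  800.85084424]
tray 625 ((521.806396484375, 181.77223205566406), (342.78656005859375, 281.6000671386719), 76.24177551269531) 13.137380856271875 7.003722903105427 1403.537143809161
[[344.29998779296875, 48.79999923706055], [617.7999877929688, -18.200000762939453], [699.2999877929688, 314.79998779296875], [425.79998779296875, 381.70001220703125]]
```

```bash
python3 - <<'E'
from h import *
W=np.load("pics/topW.npy");q=np.load("pics/top0.npz");z=q["p"].astype(int);ok=q["d"]>0
X=W[:,:,2]
def clean(M):
    n,l,st,_=cv2.connectedComponentsWithStats(M.astype(np.uint8));i=1+st[1:,4].argmax();return l==i
def box(M,nm):
    M=clean(M)&ok
    x=W[M];r=cv2.minAreaRect(x[:,:2].astype(np.float32));print(nm,len(x),np.round(r[0],1),np.round(r[1],1),r[2],np.percentile(x[:,2],[0,5,50,95,100]).round(1));return x
def win(a,b,c,d):
    m=np.zeros((420,560),bool);m[a:b,c:d]=1;return m
w=win(190,280,355,420);dark=z.sum(2)<260
box(w&dark,"scraper");box(w&(z.sum(2)<170),"scr handle")
kx=box(win(180,230,255,295)&(z.sum(2)<160)&(X>95),"knife")
sx=box(win(215,270,255,320)&(X>20)&(z.sum(2)>250),"sleeve")
def plane(x):
    c=x.mean(0)
    for _ in range(8):
        u,S,v=np.linalg.svd(x-c,full_matrices=False);n=v[2];r=(x-c)@n;k=abs(r)<3;x=x[k];c=x.mean(0)
    return c,v,len(x)
print("k",plane(kx));print("s",plane(sx))
t=box(win(160,300,110,225)&(X>7)&(X<25),"tray")
j=box(win(145,182,218,250)&(X>60),"jar")
b=box(win(150,190,300,340)&(X>60),"beaker")
bn=box(win(280,340,200,400)&ok,"bench")
E
```

```text
scraper 1287 [ 547.7 -300.7] [210.8  61.9] 24.436986923217773 [-7.3 -0.2  6.5 23.2 28.1]
scr handle 411 [ 589.1 -280.5] [114.8  27.2] 25.818584442138672 [ 0.1 13.1 19.8 25.2 28.1]
knife 236 [601.   -1.3] [86.  17.7] 24.704727172851562 [ 98.6 103.4 131.  155.2 158. ]
sleeve 1259 [534.8 -33.6] [116.   78.9] 23.831527709960938 [ 29.9  38.3  70.7  95.2 108.4]
k (array([600.09129177,  -1.96735152, 130.76182732]), array([[-0.75001729, -0.33539848, -0.57007187],
       [ 0.34738753, -0.93319771,  0.09199969],
       [-0.56284632, -0.1290345 ,  0.81642766]]), 187)
s (array([521.67766668, -39.77167806,  64.45431468]), array([[-0.80004485, -0.23691006, -0.55118224],
       [ 0.31951822, -0.94584995, -0.05723614],
       [-0.50777587, -0.22190425,  0.83241947]]), 777)
tray 608 [541.5 262.2] [176.5 282. ] 76.43557739257812 [ 7.   7.4 13.1 18.7 22.2]
jar 525 [707.1 102.9] [58.6 62.2] 45.57564163208008 [ 60.1  68.4  99.3 104.4 107.5]
beaker 229 [ 698.4 -106.7] [66.3 65.8] 22.680761337280273 [60.  64.6 87.9 93.5 98.6]
bench 11961 [340.3 -75.7] [155.  520.4] 1.455418348312378 [-10.4  -4.1   0.6   5.4  11.4]
```

```bash
cat >> h.py <<'E'
def frame(yaw_deg,pitch=35.):
    "sleeve-type frame (cols x,y,z); yaw of horizontal -x (outward)"
    a=np.radians(yaw_deg);p=np.radians(pitch)
    o=np.array([np.cos(a),np.sin(a),0]);x=-o*np.cos(p)+[0,0,-np.sin(p)]
    y=np.cross([0,0,1.],x);y/=np.linalg.norm(y);return np.column_stack([x,y,np.cross(x,y)])
def tool_for(F): # tool holding thing with frame F: x=-z, y=x, z=-y
    return np.column_stack([-F[:,2],F[:,0],-F[:,1]])
def plan(s,pos,Rm):
    R0=quat(s).as_matrix();l=R0.T@(np.array(pos)-s["eef_pos"]);r=R.from_matrix(R0.T@Rm).as_rotvec()
    k=max(1,abs(l/300).max(),abs(r/.5).max())
    print("dist",np.linalg.norm(l).round(1),"mm rot",np.degrees(np.linalg.norm(r)).round(2),"deg k",round(k,2))
    print("linear",(l/300).round(4).tolist(),"rotation",(r/.5).round(4).tolist())
    if k>1: print("scaled linear",(l/300/k).round(3).tolist(),"rotation",(r/.5/k).round(3).tolist(),"rows",np.ceil(max(np.linalg.norm(l)/k/41.7,np.degrees(np.linalg.norm(r))/k/7.16)))
E
python3 - <<'E'
from h import *
from rig import sense
F=frame(24);print(F.round(3))
plan(sense(),[557.6,-20.7,198],tool_for(F))
E
```

```text
[[-0.748  0.407 -0.524]
 [-0.333 -0.914 -0.233]
 [-0.574  0.     0.819]]
dist 609.8 mm rot 58.63 deg k 1.73
linear [0.1101, -1.729, -1.0632] rotation [-1.6134, -0.5108, -1.1507]
scaled linear [0.064, -1.0, -0.615] rotation [-0.933, -0.295, -0.666] rows 9.0
```

```bash
python3 -m jog '[{"linear":[0.03,-0.5,-0.31],"rotation":[-0.45,-0.15,-0.33],"grip":60},{"linear":[0.03,-0.5,-0.31],"rotation":[-0.45,-0.15,-0.33],"grip":60},{"linear":[0.03,-0.5,-0.31],"rotation":[-0.45,-0.15,-0.33],"grip":60},{"linear":[0.03,-0.5,-0.31],"rotation":[-0.45,-0.15,-0.33],"grip":60},{"linear":[0.06,-1.0,-0.61],"rotation":[-0.93,-0.29,-0.66],"grip":60},{"linear":[0.06,-1.0,-0.61],"rotation":[-0.93,-0.29,-0.66],"grip":60},{"linear":[0.06,-1.0,-0.61],"rotation":[-0.93,-0.29,-0.66],"grip":60},{"linear":[0.06,-1.0,-0.61],"rotation":[-0.93,-0.29,-0.66],"grip":60},{"linear":[0.06,-1.0,-0.61],"rotation":[-0.93,-0.29,-0.66],"grip":60},{"linear":[0.06,-1.0,-0.61],"rotation":[-0.93,-0.29,-0.66],"grip":60}]' 60
python3 - <<'E'
from h import *
from rig import sense
s=sense();print(s["joints"].round(2))
plan(s,[557.6,-20.7,198],tool_for(frame(24)))
E
```

```text
time_s: 0.93
eef_pos: [414.2, 188.4, 212.7]
ee_rot: [0.584, -0.574, 0.375, 0.435]
force: [-0.2, 0.5, -0.2]
grip_width: 0.702
[ 0.15 -0.01  1.97  0.03  0.82 -1.49]
dist 254.0 mm rot 25.14 deg k 1
linear [0.154, -0.4063, -0.7267] rotation [-0.6914, -0.2248, -0.4917]
```

```bash
python3 -m jog '[{"linear":[0.15,-0.41,-0.73],"rotation":[-0.69,-0.22,-0.49],"grip":60},{"linear":[0.15,-0.41,-0.73],"rotation":[-0.69,-0.22,-0.49],"grip":60},{"linear":[0.15,-0.41,-0.73],"rotation":[-0.69,-0.22,-0.49],"grip":60},{"linear":[0.15,-0.41,-0.73],"rotation":[-0.69,-0.22,-0.49],"grip":60},{"linear":[0.15,-0.41,-0.73],"rotation":[-0.69,-0.22,-0.49],"grip":60},{"linear":[0.15,-0.41,-0.73],"rotation":[-0.69,-0.22,-0.49],"grip":60},{"linear":[0.15,-0.41,-0.73],"rotation":[-0.69,-0.22,-0.49],"grip":60},{"linear":[0.15,-0.41,-0.73],"rotation":[-0.69,-0.22,-0.49],"grip":60},{"linear":[0.15,-0.41,-0.73],"rotation":[-0.69,-0.22,-0.49],"grip":60},{"linear":[0.15,-0.41,-0.73],"rotation":[-0.69,-0.22,-0.49],"grip":60}]'
python3 - <<'E'
from h import *
from rig import sense,calibration,capture
import pickle
s=sense();print(s["joints"].round(2))
plan(s,[557.6,-20.7,198],tool_for(frame(24)))
c=calibration("wrist");p,d=capture("wrist");pickle.dump((s,c,p,d),open("pics/w1.pkl","wb"))
cv2.imwrite("pics/w1.png",cv2.resize(p[:,:,::-1],(800,600)))
E
```

```text
time_s: 1.77
eef_pos: [560.9, -26.5, 199.0]
ee_rot: [-0.546, 0.682, -0.192, -0.448]
force: [-0.6, 1.6, 0.6]
grip_width: 0.699
[-0.47  0.2   1.86  0.68  0.78 -2.87]
dist 6.8 mm rot 0.4 deg k 1
linear [0.0013, 0.0038, 0.0222] rotation [-0.0075, -0.0115, -0.0022]
```

View pics/w1.png

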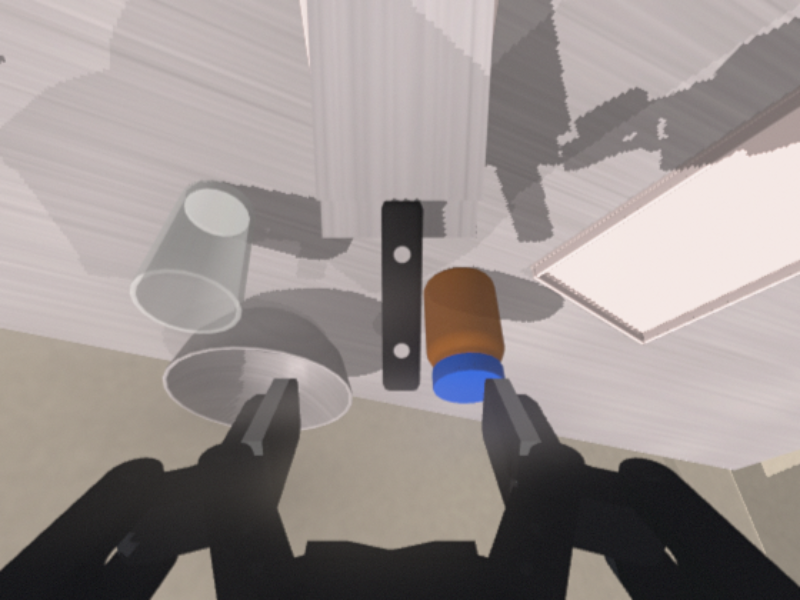

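```bash
cat > fit1.py <<'E'
from h import *
import pickle,sys
s,c,p,d=pickle.load(open(sys.argv[1],"rb"))
W=cloud(p,d,c);ok=d>0
F=frame(24);O=np.array([570,-18,85.]) 
L=(W-O)@F   # approx sleeve coords
np.save("pics/L.npy",L)
for v in range(20,300,20):
    row=[]
    for u in range(200,360,8):
        row.append("%4d/%3d"%(L[v,u,2],L[v,u,0]) if ok[v,u] else "  --   ")
    print(v,*row)
E
python3 fit1.py pics/w1.pkl
```

```text
20  -42/ 86  -43/ 86   13/ 73   14/ 73   13/ 73   14/ 73   12/ 73   13/ 73   16/ 73   13/ 73   15/ 73   13/ 73   14/ 73   14/ 73   14/ 73   14/ 73   13/ 73   13/ 73   14/ 73  -43/ 85
40  -51/ 73  -52/ 74   13/ 62   13/ 62   14/ 62   14/ 62   14/ 62   13/ 62   14/ 62   13/ 62   14/ 62   13/ 62   13/ 62   14/ 62   14/ 62   13/ 62   13/ 62   12/ 62  -52/ 73  -52/ 73
60  -61/ 60  -62/ 60  -61/ 60   13/ 51   14/ 51   12/ 51   13/ 51   14/ 51   14/ 51   14/ 51   13/ 51   14/ 51   13/ 51   14/ 51   14/ 51   13/ 51   15/ 50   12/ 51  -61/ 60  -61/ 60
80  -71/ 45  -71/ 45  -72/ 45   15/ 39   13/ 39   14/ 39   13/ 39   13/ 39   14/ 39   13/ 39   13/ 39   13/ 39   13/ 39   14/ 39   13/ 39   13/ 39   15/ 39   14/ 39  -72/ 45  -72/ 45
100  -83/ 29  -84/ 29  -83/ 29   13/ 27   13/ 27   14/ 27   14/ 27   12/ 27   14/ 27   14/ 27   11/ 27   14/ 27   13/ 27   13/ 27   13/ 27   13/ 27   13/ 27   14/ 27  -84/ 28  -84/ 28
120  -97/ 10  -96/ 10  -96/ 10   14/ 14   14/ 14   14/ 14   14/ 14   13/ 14   14/ 14   13/ 14   14/ 14   14/ 14   13/ 14   14/ 14   13/ 14   14/ 14   12/ 14   13/ 14  -97/ 10  -97/ 10

[... 837 characters left out ...]
4   19/-53   18/-53 -192/-126 -124/-103 -114/-100 -111/-98 -109/-98 -112/-99 -118/-101 -194/-127
240 -113/-123 -119/-126 -128/-130 -139/-134 -223/-169 -223/-169 -223/-169 -222/-169 -223/-169   19/-69   18/-69   18/-69 -222/-169 -103/-120  -97/-117  -94/-116  -92/-115  -93/-115  -96/-117 -110/-122
260 -223/-202 -218/-200 -214/-198 -206/-194 -119/-152 -143/-163 -258/-219 -257/-219 -256/-219   18/-85   18/-85   17/-85 -258/-219  -91/-138  -79/-133  -75/-131  -73/-129  -73/-130  -76/-131  -90/-138
280  122/-43  107/-52 -205/-227 -198/-223 -187/-217 -167/-206 -1234/-803 -1250/-812 -300/-280 -301/-281 -300/-280 -301/-281 -302/-281 -300/-280 -100/-168 -100/-168 -100/-168 -100/-168  116/-47  122/-43
```

```bash
cat > fit2.py <<'E'
from h import *
import pickle,sys
s,c,p,d=pickle.load(open(sys.argv[1],"rb"))
W=cloud(p,d,c);ok=d>0;F=frame(24);O=np.array([570,-18,85.]);L=(W-O)@F
def edge(lo,hi,axis,step,nm):
    pass
def plane(M,nm):
    x=L[M];A=np.c_[x[:,:2],np.ones(len(x))];r=np.linalg.lstsq(A,x[:,2],rcond=None)[0];print(nm,len(x),"slope deg x,y",np.degrees(r[:2]).round(2),"z0",r[2].round(2))
top=ok&(abs(L[...,2]-13.5)<4)&(L[...,0]>3)&(L[...,0]<95)&(abs(L[...,1])<45)
plane(top,"sleeve top")
lo=[];hi=[]
for v in range(15,138):
    u=np.where(top[v])[0]
    if len(u)>20: lo.append(L[v,u[0],:2]);hi.append(L[v,u[-1],:2])
for nm,e in(("e1",lo),("e2",hi)):
    e=np.array(e);f=np.polyfit(e[:,0],e[:,1],1);print(nm,"y=",f[1].round(2),"slope deg",np.degrees(f[0]).round(2))
fr=ok&(abs(L[...,2])<4)&(abs(L[...,1])<45)&(L[...,0]<3)&(L[...,0]>-30)
k=ok&(abs(L[...,2]-18)<4)&(abs(L[...,1])<25)&(L[...,0]<5)&(L[...,0]>-110)&(p.sum(2)<200)
plane(k,"knife");x=L[k]
# mouth edge: per column last top pixel & first ramp front
m=[];rm=[]
for u in range(225,330):
    v=np.where((abs(L[:,u,2]-13.5)<2.5)&ok[:,u]&(L[:,u,0]<30))[0]
    if len(v) and not k[v[-1]+1:v[-1]+8,u].any(): m.append(L[v[-1],u,:2])
    v=np.where(fr[:,u])[0]
    if len(v)>3: rm.append(L[v[-1],u,:2])
for nm,e in(("mouth",m),("ramp",rm)):
    e=np.array(e);print(nm,np.median(e,0),np.degrees(np.polyfit(e[:,1],e[:,0],1)[0]).round(2),"y range",e[:,1].min(),e[:,1].max())
plane(fr,"ramp")
lo=[];hi=[]
for v in range(145,262):
    u=np.where(k[v])[0]
    if len(u)>5: lo.append(L[v,u[0],:2]);hi.append(L[v,u[-1],:2])
for nm,e in(("k1",lo),("k2",hi)):
    e=np.array(e);f=np.polyfit(e[:,0],e[:,1],1);print(nm,"y=",f[1].round(2),"slope deg",np.degrees(f[0]).round(2))
print("knife x range",x[:,0].min(),x[:,0].max())
E
python3 fit2.py pics/w1.pkl
```

```text
sleeve top 17144 slope deg x,y [ 0.05 -0.01] z0 14.02
e1 y= 40.01 slope deg -0.01
e2 y= -38.26 slope deg -0.1
knife 2737 slope deg x,y [-0.17  0.48] z0 17.98
mouth [ 1.67430296 10.42359998] 2.17 y range -32.835665350039 37.49703681788755
ramp [-18.34921496  12.48567696] -0.13 y range -35.971827830871646 40.27775866014055
ramp 2081 slope deg x,y [ 0.24 -0.  ] z0 0.55
k1 y= 8.03 slope deg 0.1
k2 y= -9.8 slope deg -0.61
knife x range -88.91776023416425 1.2616058183272651
```

```bash
r='x'; 
python3 -m jog '[{"linear":[0,0,0],"rotation":[1.0,0,0],"grip":60},{"linear":[0,0,0],"rotation":[1.0,0,0],"grip":60},{"linear":[0,0,0],"rotation":[1.0,0,0],"grip":60},{"linear":[0,0,0],"rotation":[1.0,0,0],"grip":60}]'
python3 -c "from rig import sense;print(sense()['joints'])"
python3 -m jog '[{"linear":[0,0,0],"rotation":[1.0,0,0],"grip":60},{"linear":[0,0,0],"rotation":[1.0,0,0],"grip":60},{"linear":[0,0,0],"rotation":[1.0,0,0],"grip":60},{"linear":[0,0,0],"rotation":[1.0,0,0],"grip":60}]'
python3 -m jog '[{"linear":[0,0,0],"rotation":[1.0,0,0],"grip":60},{"linear":[0,0,0],"rotation":[1.0,0,0],"grip":60},{"linear":[0,0,0],"rotation":[1.0,0,0],"grip":60},{"linear":[0,0,0],"rotation":[1.0,0,0],"grip":60}]'
python3 -m jog '[{"linear":[0,0,0],"rotation":[1.0,0,0],"grip":60},{"linear":[0,0,0],"rotation":[1.0,0,0],"grip":60},{"linear":[0,0,0],"rotation":[1.0,0,0],"grip":60},{"linear":[0,0,0],"rotation":[1.0,0,0],"grip":60}]'
python3 -m jog '[{"linear":[0,0,0],"rotation":[1.0,0,0],"grip":60},{"linear":[0,0,0],"rotation":[1.0,0,0],"grip":60},{"linear":[0,0,0],"rotation":[1.0,0,0],"grip":60},{"linear":[0,0,0],"rotation":[1.0,0,0],"grip":60}]'
cat >> h.py <<'E'
def tool_for(F): return np.column_stack([-F[:,2],-F[:,0],F[:,1]])  # half-turned
F0=frame(24);O0=np.array([570,-18,85.])
def Lp(x,y,z): return O0+F0@np.array([x,y,z])
E
python3 - <<'E'
from h import *
from rig import sense
s=sense();print(s["joints"].round(2))
plan(s,Lp(-48,-.7,81.5),tool_for(F0))
E
```

```text
time_s: 2.15
eef_pos: [558.9, -22.6, 198.5]
ee_rot: [0.698, -0.523, 0.297, 0.388]
force: [-0.4, 1.0, -0.8]
grip_width: 0.702
[-0.46114585  0.19797325  1.8693525   0.67614045  0.77814656 -2.36505387]
time_s: 2.48
eef_pos: [558.1, -20.8, 198.3]
ee_rot: [0.806, -0.334, 0.384, 0.303]
force: [0.3, 0.1, 0.7]
grip_width: 0.702
time_s: 2.82
eef_pos: [557.4, -19.0, 198.2]
ee_rot: [0.863, -0.124, 0.447, 0.2]
force: [-0.8, 0.3, -0.1]
grip_width: 0.705
time_s: 3.15
eef_pos: [556.7, -17.1, 198.1]
ee_rot: [0.867, 0.094, 0.483, 0.084]
force: [0.0, 0.5, 0.2]
grip_width: 0.701
time_s: 3.48
eef_pos: [556.0, -15.3, 197.9]
ee_rot: [0.816, 0.305, 0.489, -0.038]
force: [-0.2, 0.0, -0.3]
grip_width: 0.701
[-0.45  0.19  1.88  0.67  0.78 -0.36]
dist 20.5 mm rot 36.44 deg k 1.27
linear [0.0591, -0.0338, 0.0063] rotation [1.2718, -0.0139, 0.0062]
scaled linear [0.046, -0.027, 0.005] rotation [1.0, -0.011, 0.005] rows 5.0
```

```bash

python3 -m jog '[{"linear":[0,0,0],"rotation":[1.0,0,0],"grip":60},{"linear":[0,0,0],"rotation":[1.0,0,0],"grip":60},{"linear":[0,0,0],"rotation":[1.0,0,0],"grip":60},{"linear":[0,0,0],"rotation":[1.0,0,0],"grip":60}]'
python3 - <<'E'
from h import *
from rig import sense
s=sense();print(s["joints"].round(2))
plan(s,Lp(-48,-.7,61.5),tool_for(F0))
E
```

```text
time_s: 3.82
eef_pos: [555.2, -13.5, 197.7]
ee_rot: [0.715, 0.498, 0.466, -0.158]
force: [-0.3, -1.0, 0.1]
grip_width: 0.703
[-0.45  0.19  1.88  0.67  0.78  0.15]
dist 39.4 mm rot 7.8 deg k 1
linear [0.1251, -0.0271, 0.0288] rotation [0.2718, -0.0155, 0.0103]
```

```bash

python3 -m jog '[{"linear":[0.06,-0.027,0.029],"rotation":[0.27,-0.015,0.01],"grip":60},{"linear":[0.125,-0.027,0.029],"rotation":[0.27,-0.015,0.01],"grip":60},{"linear":[0.125,-0.027,0.029],"rotation":[0.27,-0.015,0.01],"grip":60},{"linear":[0.125,-0.027,0.029],"rotation":[0.27,-0.015,0.01],"grip":60}]'
python3 - <<'E'
from h import *
from rig import sense,calibration,capture
import pickle
s=sense();print(s["joints"].round(2))
plan(s,Lp(-48,-.7,1.5),tool_for(F0))
c=calibration("wrist");p,d=capture("wrist");pickle.dump((s,c,p,d),open("pics/w2.pkl","wb"))
cv2.imwrite("pics/w2.png",cv2.resize(p[:,:,::-1],(800,600)))
E
```

```text
time_s: 4.15
eef_pos: [572.7, -14.2, 162.6]
ee_rot: [0.681, 0.545, 0.451, -0.188]
force: [-0.4, -0.7, 0.3]
grip_width: 0.703
[-0.43  0.28  1.88  0.74  0.7   0.21]
dist 59.8 mm rot 0.23 deg k 1
linear [0.1992, 0.001, 0.006] rotation [0.0052, -0.0056, 0.0029]
```

View pics/w2.png

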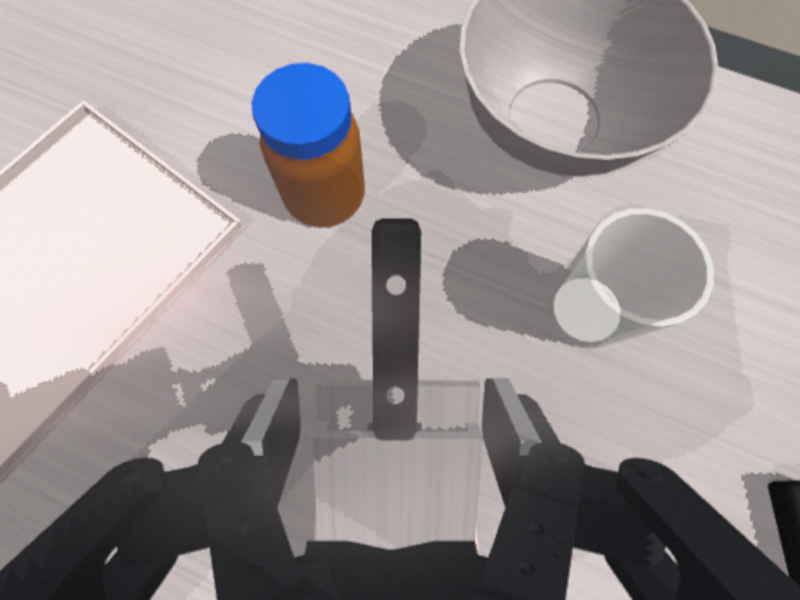

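```bash
python3 - <<'E'
from h import *
import pickle
s,c,p,d=pickle.load(open("pics/w2.pkl","rb"));W=cloud(p,d,c);L=(W-O0)@F0
k=(d>0)&(abs(L[...,2]-18)<5)&(abs(L[...,1])<25)&(L[...,0]<5)&(L[...,0]>-115)&(p.sum(2)<220)
x=L[k];print(np.median(x,0),np.percentile(x[:,0],[0,1,99,100]),np.percentile(x[:,1],[1,99]))
t=(d>0)&(abs(L[...,2]-13.5)<4)&(abs(L[...,1])<30)&(L[...,0]>3)&(L[...,0]<50);print("top z",np.median(L[t][:,2]),"x min",np.percentile(L[(d>0)&(abs(L[...,2]-13.5)<3)&(abs(L[...,1]-20)<8)][:,0],1))
r=(d>0)&(abs(L[...,2])<4)&(abs(abs(L[...,1])-24)<6)&(L[...,0]<3)&(L[...,0]>-40);print("ramp z",np.median(L[r][:,2]),np.percentile(L[r][:,0],[1,99]))
E
```

```text
[-65.09136576   0.58276803  18.3162017 ] [-98.42032853 -97.84204981  -9.99715131  -2.81379846] [-9.2274081   9.10262443]
top z 14.228390932847468 x min 1.5407950418290377
ramp z 0.6077287997349039 [-18.54652936   2.71397607]
```

```bash

python3 -m jog '[{"linear":[0.07,0,0.005],"rotation":[0,0,0],"grip":60},{"linear":[0.14,0,0.005],"rotation":[0,0,0],"grip":60},{"linear":[0.199,0,0.005],"rotation":[0,0,0],"grip":60},{"linear":[0.199,0,0.005],"rotation":[0,0,0],"grip":60},{"linear":[0.199,0,0.005],"rotation":[0,0,0],"grip":60}]' 50
python3 - <<'E'
from h import *
from rig import sense
s=sense();plan(s,Lp(-48,-.5,1.5),tool_for(F0))
E
python3 -m jog '[{"linear":[0,0,0],"rotation":[0,0,0],"grip":10},{"linear":[0,0,0],"rotation":[0,0,0],"grip":10},{"linear":[0,0,0],"rotation":[0,0,0],"grip":10},{"linear":[0,0,0],"rotation":[0,0,0],"grip":10},{"linear":[0,0,0],"rotation":[0,0,0],"grip":10},{"linear":[0,0,0],"rotation":[0,0,0],"grip":10},{"linear":[0,0,0],"rotation":[0,0,0],"grip":10},{"linear":[0,0,0],"rotation":[0,0,0],"grip":10}]' 50
```

```text
time_s: 4.62
eef_pos: [604.6, -1.7, 115.2]
ee_rot: [0.682, 0.544, 0.451, -0.188]
force: [-0.5, -0.6, 0.1]
grip_width: 0.704
dist 1.5 mm rot 0.26 deg k 1
linear [0.0043, -0.0021, 0.0012] rotation [0.0081, -0.0044, 0.0006]
time_s: 5.28
eef_pos: [604.7, -1.9, 116.2]
ee_rot: [0.682, 0.544, 0.45, -0.187]
force: [-4.7, -0.6, 6.8]
grip_width: 0.214
```

```bash

python3 -m jog '[{"linear":[0,0,0],"rotation":[0,0,0],"grip":10},{"linear":[0,0,0],"rotation":[0,0,0],"grip":10}]' 50
python3 - <<'E'
from h import *
from rig import sense,calibration,capture
import pickle
s=sense();plan(s,Lp(-48,-.5,1.5),tool_for(F0));print(s["force"],s["wrist_torque"],s["grip_width"])
c=calibration("wrist");p,d=capture("wrist");pickle.dump((s,c,p,d),open("pics/w3.pkl","wb"))
cv2.imwrite("pics/w3.png",cv2.resize(p[:,:,::-1],(800,600)))
E
```

```text
time_s: 5.45
eef_pos: [604.7, -2.0, 116.5]
ee_rot: [0.683, 0.544, 0.45, -0.187]
force: [-1.5, -0.5, 1.0]
grip_width: 0.217
dist 2.8 mm rot 0.29 deg k 1
linear [0.0081, -0.0046, 0.0] rotation [0.0094, -0.0023, -0.0023]
[-1.47187787 -0.51230735  0.97157614] [-0.05455072  0.31842468  0.0753091 ] 0.21741137105374178
```

View pics/w3.png

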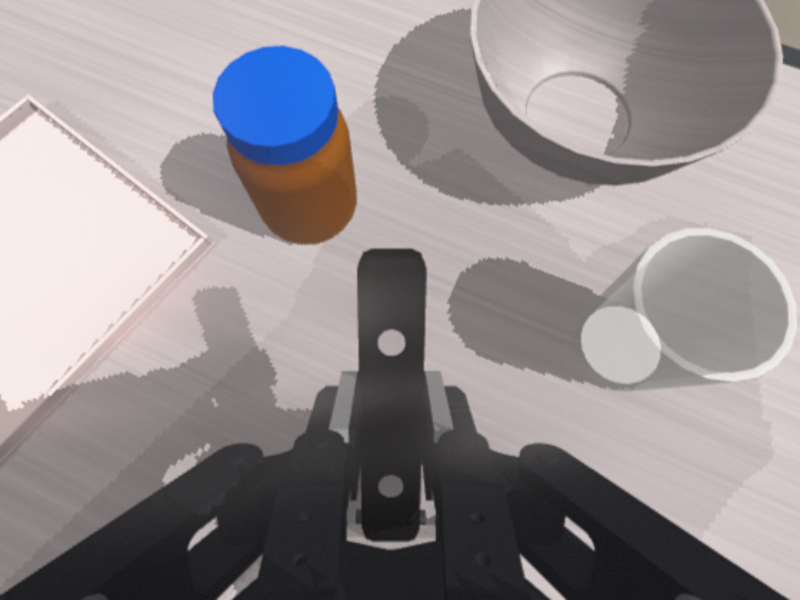

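```bash

python3 -m jog '[{"linear":[0,0.02,0],"rotation":[0,0,0],"grip":10},{"linear":[0,0.05,0],"rotation":[0,0,0],"grip":10},{"linear":[0,0.08,0],"rotation":[0,0,0],"grip":10},{"linear":[0,0.11,0],"rotation":[0,0,0],"grip":10}]' 50
python3 -m jog '[{"linear":[0,0.03,0],"rotation":[0,0,0],"grip":10},{"linear":[0,0.06,0],"rotation":[0,0,0],"grip":10},{"linear":[0,0.1,0],"rotation":[0,0,0],"grip":10},{"linear":[0,0.14,0],"rotation":[0,0,0],"grip":10},{"linear":[0,0.18,0],"rotation":[0,0,0],"grip":10},{"linear":[0,0.22,0],"rotation":[0,0,0],"grip":10},{"linear":[0,0.26,0],"rotation":[0,0,0],"grip":10},{"linear":[0,0.3,0],"rotation":[0,0,0],"grip":10},{"linear":[0,0.3,0],"rotation":[0,0,0],"grip":10}]' 50
python3 - <<'E'
from h import *
from rig import sense,capture,calibration
s=sense();plan(s,Lp(-48-123,-.5,1.5),tool_for(F0));print(s["joints"].round(2))
import pickle
c=calibration("wrist");p,d=capture("wrist");pickle.dump((s,c,p,d),open("pics/w4.pkl","wb"))
cv2.imwrite("pics/w4.png",cv2.resize(p[:,:,::-1],(560,420)))
p,d=capture("scene");cv2.imwrite("pics/s4.png",p[:,:,::-1])
E
```

```text
time_s: 5.83
eef_pos: [629.5, 9.3, 135.5]
ee_rot: [0.682, 0.544, 0.451, -0.187]
force: [-1.0, -0.3, -0.3]
grip_width: 0.218
time_s: 6.58
eef_pos: [698.0, 40.1, 188.5]
ee_rot: [0.683, 0.544, 0.45, -0.187]
force: [-0.1, -0.3, -0.9]
grip_width: 0.219
dist 4.4 mm rot 0.35 deg k 1
linear [0.0086, -0.0118, 0.0017] rotation [0.0112, -0.0011, -0.0048]
[-0.24  0.48  1.5   0.56  0.74  0.57]
```

View pics/w4.png

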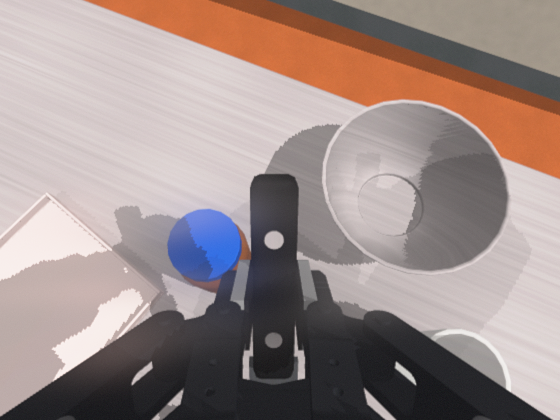

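View pics/s4.png

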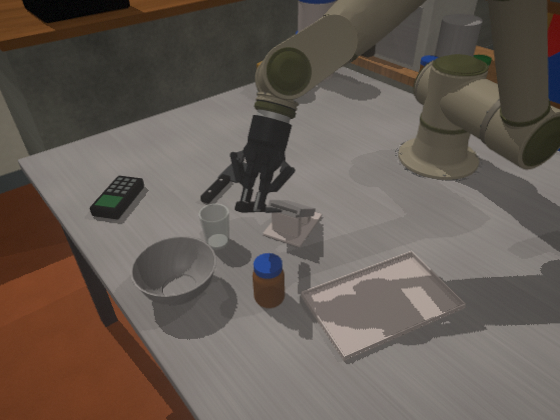

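```bash
cat > held.py <<'E'
from h import *
import pickle,sys
s,c,p,d=pickle.load(open(sys.argv[1],"rb"));W=cloud(p,d,c)
T=(W-s["eef_pos"])@quat(s).as_matrix()   # tool coords
# object coords: x=-Ty, y=Tz, z=-Tx
o=np.stack([-T[...,1],T[...,2],-T[...,0]],-1)
k=(d>0)&(o[...,2]>5)&(o[...,2]<35)&(abs(o[...,1])<8)&(o[...,0]<-13)&(o[...,0]>-75)
x=o[k]
for _ in range(4):
    A=np.c_[x[:,:2],np.ones(len(x))];r=np.linalg.lstsq(A,x[:,2],rcond=None)[0];e=A@r-x[:,2];x=x[abs(e)<2]
print(len(x),"slope",np.degrees(r[:2]),"z at TCP",r[2],"xmin",x[:,0].min())
k=(d>0)&(abs(o[...,2]-r[2])<4)&(abs(o[...,1])<18)&(o[...,0]<-15)&(o[...,0]>-75);x=o[k]
E=[]
for a in range(-50,-15,3):
    y=x[abs(x[:,0]-a)<1.5][:,1]
    if len(y)>5:E.append((a,*np.percentile(y,[1,99])))
E=np.array(E);print("yaw",np.degrees(np.polyfit(E[:,0],E[:,1:].mean(1),1)[0]),"y0",np.polyval(np.polyfit(E[:,0],E[:,1:].mean(1),1),0))
E
python3 held.py pics/w4.pkl;python3 held.py pics/w3.pkl
python3 - <<'E'
from h import *
from rig import sense
s=sense();plan(s,[620,240,150],tool_for(frame(-13.6,0)))
E
```

```text
3131 slope [1.05020841 1.66330118] z at TCP 14.962228603674625 xmin -49.32993777330773
yaw -0.615501576226218 y0 0.4166582930262842
3127 slope [1.28184568 1.34474283] z at TCP 15.008696234773923 xmin -49.26320076586117
yaw -0.3644262211980685 y0 0.5020743786866321
dist 217.4 mm rot 51.14 deg k 1.28
linear [0.1235, -0.0348, -0.7133] rotation [1.2809, -0.4016, -1.1766]
scaled linear [0.096, -0.027, -0.557] rotation [1.0, -0.314, -0.919] rows 6.0
```

```bash

python3 - <<'E'
from h import *
from rig import sense
s=sense();plan(s,[600,248,160],tool_for(frame(-13.6,1.1)))
E
```

```text
dist 231.0 mm rot 50.42 deg k 1.28
linear [0.0676, -0.0564, -0.765] rotation [1.2757, -0.4134, -1.1396]
scaled linear [0.053, -0.044, -0.6] rotation [1.0, -0.324, -0.893] rows 6.0
```

```bash

python3 -m jog '[{"linear":[0.0,-0.01,-0.08],"rotation":[0.13,-0.04,-0.11],"grip":10},{"linear":[0.0,-0.02,-0.16],"rotation":[0.25,-0.08,-0.22],"grip":10},{"linear":[0.02,-0.02,-0.25],"rotation":[0.4,-0.13,-0.35],"grip":10},{"linear":[0.03,-0.03,-0.33],"rotation":[0.55,-0.18,-0.49],"grip":10},{"linear":[0.04,-0.03,-0.42],"rotation":[0.7,-0.23,-0.62],"grip":10},{"linear":[0.05,-0.04,-0.5],"rotation":[0.85,-0.28,-0.76],"grip":10},{"linear":[0.05,-0.04,-0.6],"rotation":[1.0,-0.32,-0.89],"grip":10},{"linear":[0.05,-0.04,-0.6],"rotation":[1.0,-0.32,-0.89],"grip":10},{"linear":[0.05,-0.04,-0.6],"rotation":[1.0,-0.32,-0.89],"grip":10}]' 50
python3 - <<'E'
from h import *
from rig import sense
s=sense();plan(s,[583.3,252.1,80],tool_for(frame(-13.6,1.1)));print(s["joints"].round(2))
E
```

```text
time_s: 7.43
eef_pos: [620.6, 204.5, 166.3]
ee_rot: [0.504, 0.566, 0.445, -0.478]
force: [0.8, -0.5, -1.1]
grip_width: 0.216
dist 105.4 mm rot 11.06 deg k 1
linear [0.2696, -0.1794, -0.1363] rotation [0.2824, -0.0942, -0.2457]
[0.14 0.57 1.3  0.   1.13 1.8 ]
```

```bash

python3 -m jog '[{"linear":[0.05,-0.04,-0.03],"rotation":[0.07,-0.02,-0.06],"grip":10},{"linear":[0.1,-0.08,-0.06],"rotation":[0.14,-0.05,-0.12],"grip":10},{"linear":[0.15,-0.12,-0.1],"rotation":[0.21,-0.07,-0.18],"grip":10},{"linear":[0.21,-0.15,-0.12],"rotation":[0.28,-0.09,-0.25],"grip":10},{"linear":[0.27,-0.18,-0.136],"rotation":[0.28,-0.09,-0.25],"grip":10},{"linear":[0.27,-0.18,-0.136],"rotation":[0.28,-0.09,-0.25],"grip":10},{"linear":[0.27,-0.18,-0.136],"rotation":[0.28,-0.09,-0.25],"grip":10}]' 50
python3 - <<'E'
from h import *
from rig import sense,calibration,capture
import pickle
s=sense();plan(s,[583.3,252.1,20],tool_for(frame(-13.6,1.1)));print(s["joints"].round(2))
c=calibration("wrist");p,d=capture("wrist");pickle.dump((s,c,p,d),open("pics/w5.pkl","wb"))
cv2.imwrite("pics/w5.png",p[:,:,::-1])
p,d=capture("top");cv2.imwrite("pics/t5.png",p[:,:,::-1])
E
python3 held.py pics/w5.pkl
```

```text
time_s: 8.02
eef_pos: [582.8, 251.0, 79.3]
ee_rot: [0.442, 0.559, 0.434, -0.552]
force: [-0.0, -0.6, -1.0]
grip_width: 0.221
dist 59.3 mm rot 0.24 deg k 1
linear [0.1978, -0.0024, -0.0038] rotation [0.003, -0.0024, 0.0073]
[ 0.22  0.69  1.33 -0.01  1.11  2.03]
3176 slope [1.05123087 2.6324827 ] z at TCP 14.346204185015367 xmin -49.659977109703675
yaw 0.03917562052304488 y0 1.342452557225901
```

View pics/t5.png

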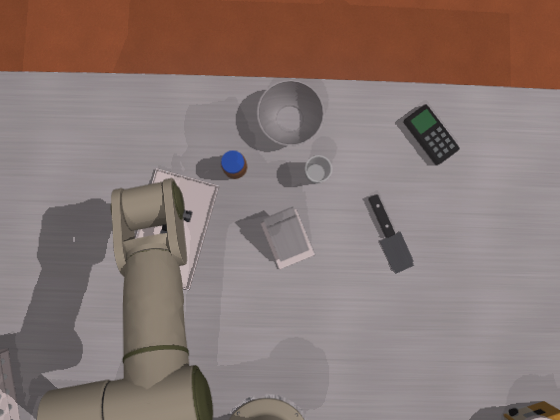

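View pics/w5.png

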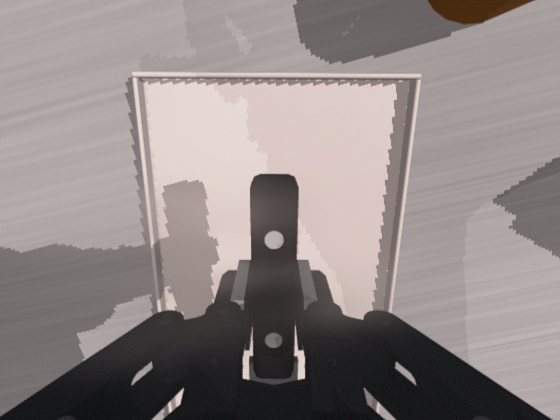

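```bash

python3 -m jog '[{"linear":[0.06,-0.002,-0.004],"rotation":[0,0,0],"grip":10},{"linear":[0.12,-0.002,-0.004],"rotation":[0,0,0],"grip":10},{"linear":[0.18,-0.002,-0.004],"rotation":[0,0,0],"grip":10},{"linear":[0.21,-0.002,-0.004],"rotation":[0,0,0],"grip":10},{"linear":[0.22,-0.002,-0.004],"rotation":[0,0,0],"grip":10},{"linear":[0.225,-0.002,-0.004],"rotation":[0,0,0],"grip":10},{"linear":[0.23,-0.002,-0.004],"rotation":[0,0,0],"grip":10}]' 50

```

```text
time_s: 8.7
eef_pos: [585.9, 252.3, 13.6]
ee_rot: [0.442, 0.561, 0.432, -0.55]
force: [-0.4, 0.9, -0.3]
grip_width: 0.218
```

```bash

python3 -m jog '[{"linear":[0.005,0,0],"rotation":[0,0,0],"grip":10},{"linear":[0.01,0,0],"rotation":[0,0,0],"grip":10},{"linear":[0.012,0,0],"rotation":[0,0,0],"grip":10}]' 50
python3 -c "
from rig import sense;s=sense();print(s['eef_pos'],s['force'],s['wrist_torque'])"

```

```text
time_s: 8.95
eef_pos: [586.3, 252.3, 10.4]
ee_rot: [0.443, 0.561, 0.432, -0.55]
force: [0.0, -0.2, 0.2]
grip_width: 0.218
[586.26938277 252.33169568  10.42555245] [ 0.00041372 -0.15758719  0.1676576 ] [-0.00040064  0.01977421 -0.00910477]
```

```bash

python3 -m jog '[{"linear":[0.004,0,0],"rotation":[0,0,0],"grip":10},{"linear":[0.008,0,0],"rotation":[0,0,0],"grip":10},{"linear":[0.01,0,0],"rotation":[0,0,0],"grip":10}]' 50
python3 -m jog '[{"linear":[0.003,0,0],"rotation":[0,0,0],"grip":10},{"linear":[0.003,0,0],"rotation":[0,0,0],"grip":10}]' 50

```

```text
time_s: 9.2
eef_pos: [586.6, 252.4, 7.7]
ee_rot: [0.443, 0.562, 0.432, -0.549]
force: [1.1, 0.3, 1.5]
grip_width: 0.218
time_s: 9.37
eef_pos: [586.7, 252.4, 7.0]
ee_rot: [0.443, 0.562, 0.432, -0.549]
force: [0.6, 0.0, 3.7]
grip_width: 0.216
```

```bash

python3 -m jog '[{"linear":[0.002,0,0],"rotation":[0,0,0],"grip":10},{"linear":[0.002,0,0],"rotation":[0,0,0],"grip":10}]' 50
python3 -m jog '[{"linear":[0,0,0],"rotation":[0,0,0],"grip":26},{"linear":[0,0,0],"rotation":[0,0,0],"grip":32},{"linear":[0,0,0],"rotation":[0,0,0],"grip":40},{"linear":[0,0,0],"rotation":[0,0,0],"grip":40},{"linear":[0,0,0],"rotation":[0,0,0],"grip":40}]' 50
python3 -m jog '[{"linear":[-0.03,0,0],"rotation":[0,0,0],"grip":40},{"linear":[-0.08,0,0],"rotation":[0,0,0],"grip":45},{"linear":[-0.16,0,0],"rotation":[0,0,0],"grip":50},{"linear":[-0.26,0,0],"rotation":[0,0,0],"grip":60},{"linear":[-0.38,0,0],"rotation":[0,0,0],"grip":60},{"linear":[-0.5,0,0],"rotation":[0,0,0],"grip":60},{"linear":[-0.5,0,0],"rotation":[0,0,0],"grip":60}]' 50
python3 - <<'E'
from h import *
from rig import sense,calibration,capture
import pickle
s=sense()
c=calibration("wrist");p,d=capture("wrist");pickle.dump((s,c,p,d),open("pics/w6.pkl","wb"))
cv2.imwrite("pics/w6.png",p[:,:,::-1])
W=cloud(p,d,c)
for v in range(200,400,15):
    u=np.where((p[v].sum(1)<230)&(W[v,:,2]<40)&(W[v,:,2]>0))[0]
    if len(u):print(v,u[len(u)//2],W[v,u[len(u)//2]].round(1))
E
```

```text
time_s: 9.53
eef_pos: [586.8, 252.5, 6.8]
ee_rot: [0.443, 0.562, 0.432, -0.549]
force: [-1.3, -0.8, 5.6]
grip_width: 0.216
time_s: 9.95
eef_pos: [586.7, 252.5, 6.6]
ee_rot: [0.442, 0.562, 0.432, -0.549]
force: [0.7, -0.7, 0.1]
grip_width: 0.469
time_s: 10.53
eef_pos: [585.8, 253.3, 165.2]
ee_rot: [0.445, 0.566, 0.43, -0.545]
force: [1.5, 0.3, 0.6]
grip_width: 0.707
200 282 [586.1 245.6  21.1]
230 283 [558.1 251.2  20.7]
245 276 [545.3 260.8  20.9]
350 53 [4.729e+02 5.321e+02 4.000e-01]
395 474 [3.073e+02 8.510e+01 3.000e-01]
```

View pics/w6.png

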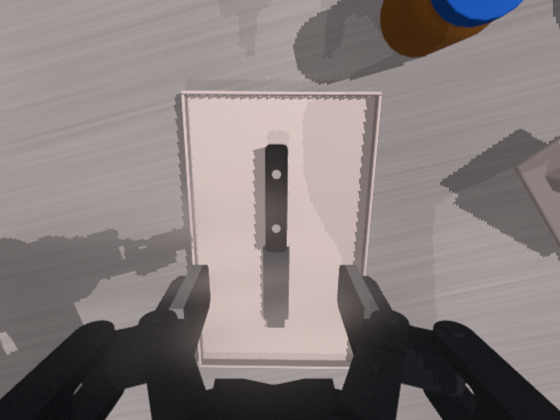

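```bash

python3 - <<'E'
from h import *
from rig import sense
s=sense();plan(s,[590,-280,170],tool_for(frame(25,0)))
E
```

```text
dist 533.1 mm rot 38.61 deg k 1.72
linear [-0.0305, 0.4346, 1.7229] rotation [-1.3462, 0.0036, -0.063]
scaled linear [-0.018, 0.252, 1.0] rotation [-0.781, 0.002, -0.037] rows 8.0
```

```bash

python3 -m jog '[{"linear":[-0.02,0.12,0.5],"rotation":[-0.39,0,-0.02],"grip":60},{"linear":[-0.02,0.12,0.5],"rotation":[-0.39,0,-0.02],"grip":60},{"linear":[-0.02,0.12,0.5],"rotation":[-0.39,0,-0.02],"grip":60},{"linear":[-0.02,0.25,1.0],"rotation":[-0.78,0,-0.04],"grip":60},{"linear":[-0.02,0.25,1.0],"rotation":[-0.78,0,-0.04],"grip":60},{"linear":[-0.02,0.25,1.0],"rotation":[-0.78,0,-0.04],"grip":60},{"linear":[-0.02,0.25,1.0],"rotation":[-0.78,0,-0.04],"grip":60},{"linear":[-0.02,0.25,1.0],"rotation":[-0.78,0,-0.04],"grip":60}]' 60
python3 - <<'E'
from h import *
from rig import sense
s=sense();plan(s,[590,-280,170],tool_for(frame(25,0)))
E
```

```text
time_s: 11.25
eef_pos: [586.5, -60.2, 166.3]
ee_rot: [0.538, 0.464, 0.534, -0.458]
force: [0.9, -0.3, -0.0]
grip_width: 0.703
dist 219.9 mm rot 16.39 deg k 1
linear [-0.0133, -0.0981, 0.7261] rotation [-0.5717, 0.0023, -0.0199]
```

```bash

python3 -m jog '[{"linear":[-0.013,-0.098,0.726],"rotation":[-0.57,0,-0.02],"grip":60},{"linear":[-0.013,-0.098,0.726],"rotation":[-0.57,0,-0.02],"grip":60},{"linear":[-0.013,-0.098,0.726],"rotation":[-0.57,0,-0.02],"grip":60},{"linear":[-0.013,-0.098,0.726],"rotation":[-0.57,0,-0.02],"grip":60},{"linear":[-0.013,-0.098,0.726],"rotation":[-0.57,0,-0.02],"grip":60},{"linear":[-0.013,-0.098,0.726],"rotation":[-0.57,0,-0.02],"grip":60},{"linear":[-0.013,-0.098,0.726],"rotation":[-0.57,0,-0.02],"grip":60},{"linear":[-0.013,-0.098,0.726],"rotation":[-0.57,0,-0.02],"grip":60}]' 60
python3 - <<'E'
from h import *
from rig import sense,calibration,capture
import pickle
s=sense();print(s["joints"].round(2))
c=calibration("wrist");p,d=capture("wrist");pickle.dump((s,c,p,d),open("pics/w7.pkl","wb"))
cv2.imwrite("pics/w7.png",p[:,:,::-1])
W=cloud(p,d,c)
M=(d>0)&(p.sum(2)<330)&(W[...,2]>1.5)&(W[...,2]<40)&(W[...,0]>420)&(W[...,1]<-230)&(W[...,1]>-360)
n,l,st,_=cv2.connectedComponentsWithStats(M.astype(np.uint8));M=l==1+st[1:,4].argmax()
H=M&(W[...,2]>13)
for nm,m in(("all",M),("handle",H)):
    x=W[m];print(nm,len(x),cv2.minAreaRect(x[:,:2].astype(np.float32)),np.percentile(x[:,2],[5,50,95]))
print(s["eef_pos"])
E
```

```text
time_s: 11.92
eef_pos: [589.4, -280.3, 168.8]
ee_rot: [0.596, 0.38, 0.596, -0.381]
force: [-0.1, 0.3, -0.7]
grip_width: 0.701
[-0.62  0.65  1.15 -0.    1.34  0.51]
all 7383 ((547.5912475585938, -303.8784484863281), (208.8619842529297, 59.51337814331055), 25.351715087890625) [ 2.97237281  4.74302192 20.43363651]
handle 3284 ((590.326171875, -283.5789794921875), (114.25318145751953, 25.854352951049805), 25.287424087524414) [17.40433195 19.55600275 20.74331863]
[ 589.44867721 -280.2988078   168.75054003]
```

View pics/w7.png

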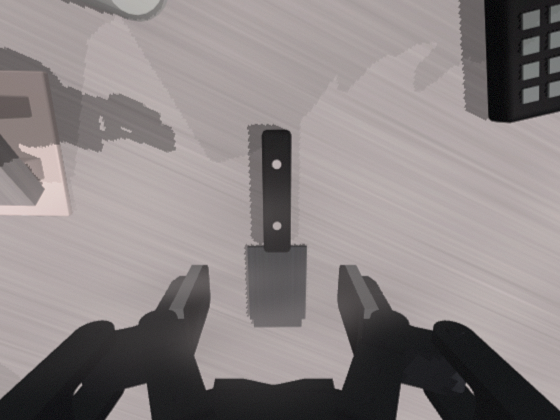

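```bash

python3 - <<'E'
from h import *
from rig import sense
s=sense();plan(s,[585.3,-285.8,3],tool_for(frame(25.3,0)))
E
```

```text
dist 166.3 mm rot 0.35 deg k 1
linear [0.5536, -0.0223, 0.014] rotation [-0.0121, -0.001, 0.0017]
```

```bash

python3 -m jog '[{"linear":[0.12,-0.022,0.014],"rotation":[-0.012,0,0],"grip":60},{"linear":[0.24,-0.022,0.014],"rotation":[-0.012,0,0],"grip":60},{"linear":[0.36,-0.022,0.014],"rotation":[-0.012,0,0],"grip":60},{"linear":[0.45,-0.022,0.014],"rotation":[-0.012,0,0],"grip":60},{"linear":[0.5,-0.022,0.014],"rotation":[-0.012,0,0],"grip":60},{"linear":[0.5,-0.022,0.014],"rotation":[-0.012,0,0],"grip":60},{"linear":[0.5,-0.022,0.014],"rotation":[-0.012,0,0],"grip":60}]' 60
python3 - <<'E'
from h import *
from rig import sense
s=sense();plan(s,[585.3,-285.8,3],tool_for(frame(25.3,0)))
E
```

```text
time_s: 12.55
eef_pos: [585.6, -284.4, 19.2]
ee_rot: [0.597, 0.378, 0.598, -0.378]
force: [0.5, -0.3, 0.2]
grip_width: 0.703
dist 16.3 mm rot 0.13 deg k 1
linear [0.054, -0.0029, 0.0038] rotation [0.003, -0.0027, 0.0024]
```

```bash

python3 -m jog '[{"linear":[0.025,-0.003,0.004],"rotation":[0.003,-0.003,0.002],"grip":60},{"linear":[0.045,-0.003,0.004],"rotation":[0.003,-0.003,0.002],"grip":50},{"linear":[0.054,-0.003,0.004],"rotation":[0.003,-0.003,0.002],"grip":45},{"linear":[0.054,-0.003,0.004],"rotation":[0.003,-0.003,0.002],"grip":40},{"linear":[0.054,-0.003,0.004],"rotation":[0.003,-0.003,0.002],"grip":36}]' 60
python3 -m jog '[{"linear":[0,0,0],"rotation":[0,0,0],"grip":32},{"linear":[0,0,0],"rotation":[0,0,0],"grip":28},{"linear":[0,0,0],"rotation":[0,0,0],"grip":24},{"linear":[0,0,0],"rotation":[0,0,0],"grip":20},{"linear":[0,0,0],"rotation":[0,0,0],"grip":15},{"linear":[0,0,0],"rotation":[0,0,0],"grip":15},{"linear":[0,0,0],"rotation":[0,0,0],"grip":15},{"linear":[0,0,0],"rotation":[0,0,0],"grip":15}]' 90
python3 -m jog '[{"linear":[0,0,0],"rotation":[0,0,0],"grip":15},{"linear":[0,0,0],"rotation":[0,0,0],"grip":15}]' 90
```

```text
time_s: 12.97
eef_pos: [585.3, -285.9, 3.2]
ee_rot: [0.597, 0.378, 0.597, -0.378]
force: [0.6, 0.6, -0.4]
grip_width: 0.424
time_s: 13.63
eef_pos: [585.6, -286.1, 4.0]
ee_rot: [0.598, 0.378, 0.597, -0.378]
force: [-0.9, -0.2, 6.2]
grip_width: 0.278
time_s: 13.8
eef_pos: [585.6, -286.1, 4.0]
ee_rot: [0.598, 0.378, 0.597, -0.378]
force: [-0.2, 0.1, 1.1]
grip_width: 0.283
```

```bash

python3 -m jog '[{"linear":[-0.02,0,0],"rotation":[0,0,0],"grip":15},{"linear":[-0.06,0,0],"rotation":[0,0,0],"grip":15},{"linear":[-0.12,0,0],"rotation":[0,0,0],"grip":15},{"linear":[-0.2,0,0],"rotation":[0,0,0],"grip":15},{"linear":[-0.3,0,0],"rotation":[0,0,0],"grip":15},{"linear":[-0.4,0,0],"rotation":[0,0,0],"grip":15},{"linear":[-0.5,0,0],"rotation":[0,0,0],"grip":15},{"linear":[-0.5,0,0],"rotation":[0,0,0],"grip":15},{"linear":[-0.5,0,0],"rotation":[0,0,0],"grip":15}]' 90
python3 - <<'E'
from h import *
from rig import sense,calibration,capture
import pickle
s=sense();print(s["grip_width"],s["force"],s["wrist_torque"])
c=calibration("wrist");p,d=capture("wrist");pickle.dump((s,c,p,d),open("pics/w8.pkl","wb"))
cv2.imwrite("pics/w8.png",p[:,:,::-1])
plan(s,Lp(-52-130,0,20),tool_for(F0))
E
python3 held.py pics/w8.pkl
```

```text
time_s: 14.55
eef_pos: [586.0, -286.2, 156.2]
ee_rot: [0.599, 0.378, 0.596, -0.379]
force: [0.0, -0.8, -2.9]
grip_width: 0.279
0.2788556406298724 [ 0.02504457 -0.78240846 -2.93804993] [ 0.05172243 -0.08162552 -0.02438698]
dist 345.8 mm rot 34.89 deg k 1.22
linear [-0.167, 0.7929, -0.82] rotation [0.0466, -0.0051, 1.2169]
scaled linear [-0.137, 0.652, -0.674] rotation [0.038, -0.004, 1.0] rows 7.0
4687 slope [0.30086999 0.15536272] z at TCP 15.960537338917486 xmin -62.60003463513198
yaw -0.019743442804623625 y0 0.6858916612142233
```

View pics/w8.png

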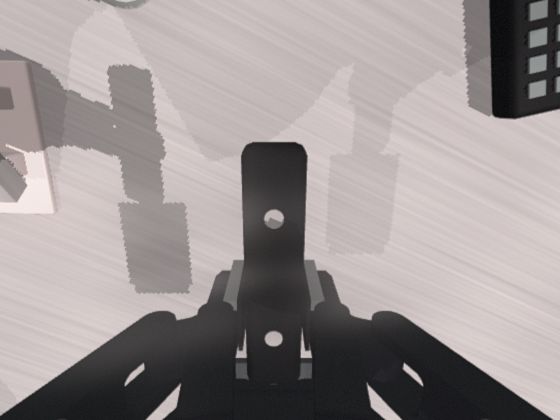

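```bash
cat >> h.py <<'E'
S0=Lp(1.6,1.1,.5); TS=np.array([-52.4,0,4.0])  # TCP in scraper frame
def tcp_for(x,y,z,F=None): # scraper origin at sleeve coords x,y,z
    F=F0 if F is None else F
    return S0+F0@np.array([x,y,z])+F@TS
def scr(s): # scraper pose in sleeve coords
    Fm=quat(s).as_matrix();Fs=np.column_stack([-Fm[:,1],Fm[:,2],-Fm[:,0]])
    o=F0.T@(s["eef_pos"]-Fs@TS-S0);e=R.from_matrix(F0.T@Fs).as_rotvec(degrees=True)
    print("scraper in sleeve",o.round(2),"rot deg",e.round(2),"F(sleeve)",(F0.T@s["force"]).round(1),"T",(F0.T@s["wrist_torque"]).round(2))
E
python3 - <<'E'
from h import *
from rig import sense
s=sense();t=tcp_for(-140,0,40);print(t);plan(s,t,tool_for(frame(24,35)))
E
```

```text
[689.91180337  34.18407466 230.89065003]
dist 345.3 mm rot 34.99 deg k 1.22
linear [-0.2564, 0.7711, -0.815] rotation [0.0445, -0.0115, 1.2206]
scaled linear [-0.21, 0.632, -0.668] rotation [0.036, -0.009, 1.0] rows 7.0
```

```bash

python3 -m jog '[{"linear":[-0.08,0.04,-0.04],"rotation":[0,0,0.05],"grip":15},{"linear":[-0.15,0.12,-0.11],"rotation":[0,0,0.15],"grip":15},{"linear":[-0.2,0.2,-0.2],"rotation":[0.01,0,0.3],"grip":15},{"linear":[-0.22,0.28,-0.3],"rotation":[0.02,0,0.45],"grip":15},{"linear":[-0.22,0.37,-0.4],"rotation":[0.03,-0.01,0.6],"grip":15},{"linear":[-0.22,0.46,-0.5],"rotation":[0.03,-0.01,0.75],"grip":15},{"linear":[-0.22,0.55,-0.6],"rotation":[0.04,-0.01,0.9],"grip":15},{"linear":[-0.22,0.63,-0.67],"rotation":[0.04,-0.01,1.0],"grip":15},{"linear":[-0.22,0.63,-0.67],"rotation":[0.04,-0.01,1.0],"grip":15},{"linear":[-0.22,0.63,-0.67],"rotation":[0.04,-0.01,1.0],"grip":15}]' 90
python3 - <<'E'
from h import *
from rig import sense
s=sense();print(s["joints"].round(2));plan(s,tcp_for(-140,0,40),tool_for(frame(24,35)))
E
```

```text
time_s: 15.43
eef_pos: [669.4, -21.9, 218.0]
ee_rot: [0.67, 0.518, 0.481, -0.226]
force: [0.2, -0.3, -2.9]
grip_width: 0.279
[-0.34  0.43  1.45  0.42  0.93  0.61]
dist 61.0 mm rot 6.5 deg k 1
linear [0.0288, 0.1425, -0.1423] rotation [0.0062, -0.0062, 0.2269]
```

```bash

python3 -m jog '[{"linear":[0.01,0.05,-0.05],"rotation":[0,0,0.08],"grip":15},{"linear":[0.02,0.1,-0.1],"rotation":[0,0,0.16],"grip":15},{"linear":[0.029,0.142,-0.142],"rotation":[0.006,-0.006,0.227],"grip":15},{"linear":[0.029,0.142,-0.142],"rotation":[0.006,-0.006,0.227],"grip":15},{"linear":[0.029,0.142,-0.142],"rotation":[0.006,-0.006,0.227],"grip":15},{"linear":[0.029,0.142,-0.142],"rotation":[0.006,-0.006,0.227],"grip":15}]' 90
python3 - <<'E'
from h import *
from rig import sense,calibration,capture
import pickle
s=sense();scr(s);plan(s,tcp_for(-140,0,3),tool_for(frame(24,35.2)))
c=calibration("wrist");p,d=capture("wrist");pickle.dump((s,c,p,d),open("pics/w9.pkl","wb"))
cv2.imwrite("pics/w9.png",p[:,:,::-1])
p,d=capture("scene");np.savez("pics/s9.npz",p=p,d=d);cv2.imwrite("pics/s9.png",cv2.resize(p[130:270,200:400,::-1],(800,560),interpolation=cv2.INTER_CUBIC))
E
python3 held.py pics/w9.pkl
```

```text
time_s: 15.93
eef_pos: [689.7, 32.7, 230.1]
ee_rot: [0.681, 0.545, 0.45, -0.19]
force: [-0.5, 0.7, -1.4]
grip_width: 0.276
scraper in sleeve [-138.87    1.2    39.92] rot deg [ 0.02 -0.1  -0.04] F(sleeve) [ 1.  -0.8 -1.1] T [-0.03 -0.38  0.02]
dist 36.9 mm rot 0.31 deg k 1
linear [0.1227, 0.004, -0.0042] rotation [-0.0014, 0.0006, 0.0106]
4700 slope [0.42850233 0.0049286 ] z at TCP 16.603254349641897 xmin -62.5593129472719
yaw 0.06893665723786457 y0 0.7667586652408215
```

View pics/s9.png

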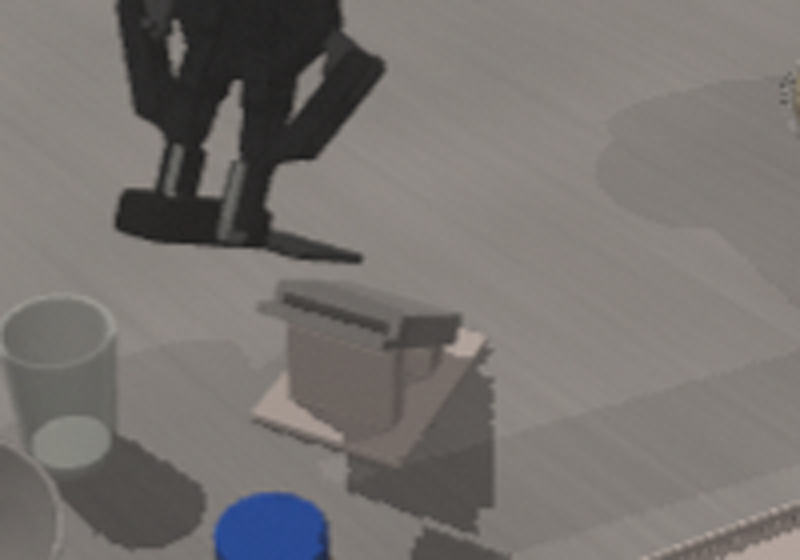

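View pics/w9.png

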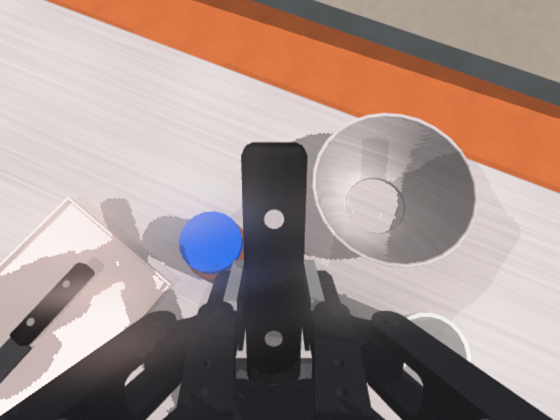

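```bash

python3 -m jog '[{"linear":[0.04,0.004,-0.004],"rotation":[0,0,0.01],"grip":15},{"linear":[0.08,0.004,-0.004],"rotation":[0,0,0.01],"grip":15},{"linear":[0.118,0.004,-0.004],"rotation":[0,0,0.012],"grip":15},{"linear":[0.118,0.004,-0.004],"rotation":[0,0,0.012],"grip":15},{"linear":[0.118,0.004,-0.004],"rotation":[0,0,0.012],"grip":15},{"linear":[0.118,0.004,-0.004],"rotation":[0,0,0.012],"grip":15}]' 90
python3 - <<'E'
from h import *
from rig import sense,calibration,capture
s=sense();scr(s);plan(s,tcp_for(-102,0,4),tool_for(frame(24,35.3)))
E
```

```text
time_s: 16.53
eef_pos: [708.8, 42.5, 202.0]
ee_rot: [0.682, 0.547, 0.448, -0.188]
force: [-0.0, 0.0, -1.9]
grip_width: 0.277
scraper in sleeve [-1.4037e+02  2.0000e-02  4.2000e+00] rot deg [ 0.03  0.28 -0.04] F(sleeve) [ 1.1 -0.  -1.6] T [-0.04 -0.38  0.02]
dist 38.4 mm rot 0.05 deg k 1
linear [0.0009, -0.1278, -0.0001] rotation [-0.0015, 0.0009, 0.0007]
```

```bash

python3 -m jog '[{"linear":[0,-0.04,0],"rotation":[0,0,0],"grip":15},{"linear":[0,-0.08,0],"rotation":[0,0,0],"grip":15},{"linear":[0,-0.11,0],"rotation":[0,0,0],"grip":15},{"linear":[0,-0.127,0],"rotation":[0,0,0],"grip":15},{"linear":[0,-0.127,0],"rotation":[0,0,0],"grip":15},{"linear":[0,-0.127,0],"rotation":[0,0,0],"grip":15}]' 90
python3 - <<'E'
from h import *
from rig import sense,calibration,capture
s=sense();scr(s);plan(s,tcp_for(-102,0,2),tool_for(frame(24,35.3)))
for n in("scene","top"):
    p,d=capture(n);np.savez(f"pics/{n}10.npz",p=p,d=d)
    a=p[150:250,230:350] if n=="scene" else p[170:275,230:350]
    cv2.imwrite(f"pics/{n}10.png",cv2.resize(a[:,:,::-1],None,fx=5,fy=5,interpolation=cv2.INTER_CUBIC))
E
```

```text
time_s: 17.03
eef_pos: [680.7, 29.8, 180.7]
ee_rot: [0.682, 0.547, 0.448, -0.187]
force: [0.9, -0.0, -1.3]
grip_width: 0.278
scraper in sleeve [-102.9     0.23    4.43] rot deg [ 0.06  0.33 -0.04] F(sleeve) [ 0.1  0.4 -1.5] T [-0.02 -0.45  0.  ]
dist 2.9 mm rot 0.08 deg k 1
linear [0.0091, -0.003, -0.0009] rotation [-0.0013, 0.0022, -0.001]
```

View pics/scene10.png

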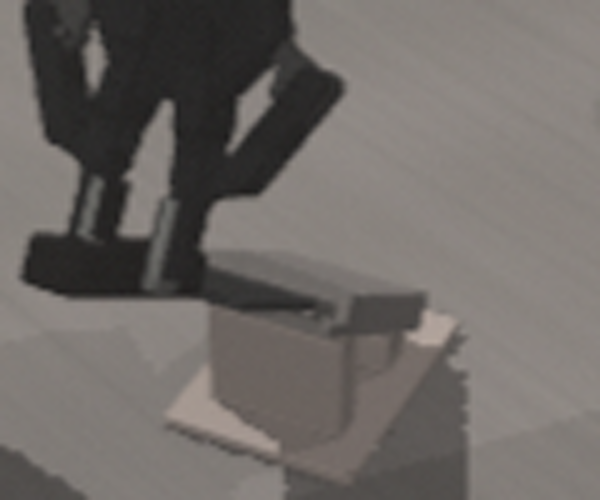

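View pics/top10.png

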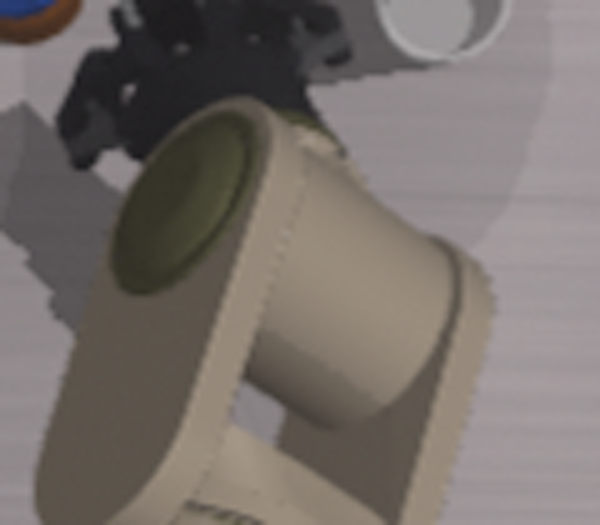

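```bash

python3 -m jog '[{"linear":[0.004,0,-0.001],"rotation":[0,0,0],"grip":15},{"linear":[0.008,0,-0.001],"rotation":[0,0,0],"grip":15},{"linear":[0.008,0,-0.001],"rotation":[0,0,0],"grip":15}]' 90
python3 -c "
from h import *
from rig import sense
scr(sense())"
python3 -m jog '[{"linear":[0.003,0,0],"rotation":[0,0,0],"grip":15},{"linear":[0.006,0,0],"rotation":[0,0,0],"grip":15},{"linear":[0.006,0,0],"rotation":[0,0,0],"grip":15}]' 90
python3 -c "
from h import *
from rig import sense
scr(sense())"
```

```text
time_s: 17.38
eef_pos: [682.2, 31.0, 178.6]
ee_rot: [0.682, 0.547, 0.448, -0.187]
force: [0.8, -0.2, -3.0]
grip_width: 0.282
scraper in sleeve [-103.26   -0.25    1.62] rot deg [ 0.05  0.34 -0.  ] F(sleeve) [ 1.2  0.5 -2.8] T [ 0.   -0.42  0.  ]
time_s: 17.63
eef_pos: [683.3, 31.5, 177.2]
ee_rot: [0.682, 0.547, 0.448, -0.187]
force: [-0.4, 0.4, -1.3]
grip_width: 0.277
scraper in sleeve [-103.4    -0.22   -0.22] rot deg [0.05 0.35 0.01] F(sleeve) [ 0.9 -0.5 -1. ] T [-0.02 -0.51  0.07]
```

```bash

python3 -m jog '[{"linear":[0.003,0,0],"rotation":[0,0,0],"grip":15},{"linear":[0.004,0,0],"rotation":[0,0,0],"grip":15}]' 90
python3 -c "
from h import *
from rig import sense
scr(sense())"
python3 -m jog '[{"linear":[0.003,0,0],"rotation":[0,0,0],"grip":15},{"linear":[0.004,0,0],"rotation":[0,0,0],"grip":15}]' 90
python3 -c "
from h import *
from rig import sense
scr(sense())"
```

```text
time_s: 17.8
eef_pos: [684.0, 31.8, 176.3]
ee_rot: [0.682, 0.547, 0.448, -0.187]
force: [-0.8, -0.5, 0.1]
grip_width: 0.281
scraper in sleeve [-103.48   -0.17   -1.37] rot deg [0.05 0.35 0.01] F(sleeve) [0.6 0.1 0.6] T [ 0.01 -0.78 -0.01]
time_s: 17.97
eef_pos: [684.6, 32.0, 175.5]
ee_rot: [0.682, 0.547, 0.448, -0.187]
force: [-2.8, -0.8, 2.1]
grip_width: 0.275
scraper in sleeve [-103.6    -0.15   -2.44] rot deg [0.05 0.35 0.02] F(sleeve) [ 1.2 -0.4  3.4] T [-0.09 -1.05 -0.07]
```

```bash

python3 -m jog '[{"linear":[-0.008,0,0],"rotation":[0,0,0],"grip":15},{"linear":[-0.008,0,0],"rotation":[0,0,0],"grip":15},{"linear":[-0.008,0,0],"rotation":[0,0,0],"grip":15}]' 90
python3 -c "
from h import *
from rig import sense
scr(sense())"
python3 -m jog '[{"linear":[0,-0.015,0],"rotation":[0,0,0],"grip":15},{"linear":[0,-0.03,0],"rotation":[0,0,0],"grip":15},{"linear":[0,-0.045,0],"rotation":[0,0,0],"grip":15},{"linear":[0,-0.06,0],"rotation":[0,0,0],"grip":15},{"linear":[0,-0.06,0],"rotation":[0,0,0],"grip":15}]' 90
python3 -c "
from h import *
from rig import sense
s=sense();scr(s);plan(s,tcp_for(-60,0,0),tool_for(frame(24,35.3)))"
```

```text
time_s: 18.22
eef_pos: [683.4, 31.4, 177.5]
ee_rot: [0.682, 0.547, 0.448, -0.187]
force: [-0.0, 1.4, -0.3]
grip_width: 0.276
scraper in sleeve [-1.0363e+02 -1.0000e-01 -1.0000e-02] rot deg [0.07 0.36 0.02] F(sleeve) [-0.3 -1.3 -0.5] T [-0.02 -0.45 -0.03]
time_s: 18.63
eef_pos: [669.1, 25.2, 166.2]
ee_rot: [0.682, 0.547, 0.448, -0.188]
force: [-1.3, -0.2, -0.9]
grip_width: 0.278
scraper in sleeve [-84.33  -0.24  -0.27] rot deg [ 0.03  0.29 -0.02] F(sleeve) [ 1.6 -0.4 -0. ] T [ 0.01 -0.76 -0.03]
dist 24.3 mm rot 0.04 deg k 1
linear [-0.0004, -0.081, 0.0008] rotation [-0.0007, 0.0012, 0.0005]
```

```bash

python3 -m jog '[{"linear":[-0.003,-0.015,0],"rotation":[0,0,0],"grip":15},{"linear":[-0.003,-0.03,0],"rotation":[0,0,0],"grip":15},{"linear":[-0.003,-0.045,0],"rotation":[0,0,0],"grip":15},{"linear":[-0.003,-0.06,0],"rotation":[0,0,0],"grip":15},{"linear":[-0.003,-0.075,0],"rotation":[0,0,0],"grip":15},{"linear":[-0.003,-0.075,0],"rotation":[0,0,0],"grip":15}]' 90
python3 -c "
from h import *
from rig import sense
s=sense();scr(s);plan(s,tcp_for(-30,0,0.6),tool_for(frame(24,35.3)))"
```

```text
time_s: 19.13
eef_pos: [651.1, 17.3, 153.1]
ee_rot: [0.682, 0.547, 0.449, -0.188]
force: [-0.5, 0.0, -1.6]
grip_width: 0.276
scraper in sleeve [-60.74  -0.4    0.38] rot deg [ 0.01  0.23 -0.06] F(sleeve) [ 1.2 -0.2 -1. ] T [ 0.03 -0.41 -0.  ]
dist 30.7 mm rot 0.09 deg k 1
linear [-0.0004, -0.1024, 0.0013] rotation [-0.0021, 0.0002, 0.0025]
```

Free-running (tip 34 mm inside). Continue.

```bash

python3 -m jog '[{"linear":[0,-0.015,0.001],"rotation":[0,0,0.002],"grip":15},{"linear":[0,-0.03,0.001],"rotation":[0,0,0.002],"grip":15},{"linear":[0,-0.045,0.001],"rotation":[0,0,0.002],"grip":15},{"linear":[0,-0.06,0.001],"rotation":[0,0,0.002],"grip":15},{"linear":[0,-0.075,0.001],"rotation":[0,0,0.002],"grip":15},{"linear":[0,-0.09,0.001],"rotation":[0,0,0.002],"grip":15},{"linear":[0,-0.1,0.001],"rotation":[0,0,0.002],"grip":15},{"linear":[0,-0.1,0.001],"rotation":[0,0,0.002],"grip":15}]' 90
python3 -c "
from h import *
from rig import sense
s=sense();scr(s);plan(s,tcp_for(-10,0,0.6),tool_for(frame(24,35.3)))"
```

```text
time_s: 19.8
eef_pos: [628.3, 6.9, 135.3]
ee_rot: [0.681, 0.547, 0.449, -0.188]
force: [-0.2, 1.3, -2.7]
grip_width: 0.279
scraper in sleeve [-29.99  -0.24   0.13] rot deg [-0.01  0.24 -0.08] F(sleeve) [ 1.2 -1.2 -2.4] T [ 0.05 -0.59 -0.02]
dist 20.0 mm rot 0.1 deg k 1
linear [-0.0011, -0.0666, 0.0006] rotation [-0.0029, -0.0004, 0.002]
```

```bash

python3 -m jog '[{"linear":[-0.001,-0.012,0.001],"rotation":[0,0,0.002],"grip":15},{"linear":[-0.001,-0.024,0.001],"rotation":[0,0,0.002],"grip":15},{"linear":[-0.001,-0.036,0.001],"rotation":[0,0,0.002],"grip":15},{"linear":[-0.001,-0.048,0.001],"rotation":[0,0,0.002],"grip":15},{"linear":[-0.001,-0.06,0.001],"rotation":[0,0,0.002],"grip":15},{"linear":[-0.001,-0.07,0.001],"rotation":[0,0,0.002],"grip":15},{"linear":[-0.001,-0.07,0.001],"rotation":[0,0,0.002],"grip":15}]' 90
python3 -c "
from h import *
from rig import sense
s=sense();scr(s);plan(s,tcp_for(0,0,0.3),tool_for(frame(24,35.3)))"
```

```text
time_s: 20.38
eef_pos: [612.1, -0.5, 123.0]
ee_rot: [0.681, 0.547, 0.448, -0.188]
force: [-0.4, -0.7, -2.6]
grip_width: 0.278
scraper in sleeve [-8.28 -0.05  0.23] rot deg [-0.03  0.26 -0.11] F(sleeve) [ 2.1  0.4 -1.8] T [-0.02 -0.5   0.02]
dist 8.3 mm rot 0.12 deg k 1
linear [0.0005, -0.0276, -0.0001] rotation [-0.0039, -0.0009, 0.0012]
```

```bash

python3 -m jog '[{"linear":[0.0,-0.008,0],"rotation":[0,0,0],"grip":15},{"linear":[0,-0.016,0],"rotation":[0,0,0],"grip":15},{"linear":[0,-0.02,0],"rotation":[0,0,0],"grip":15},{"linear":[0,-0.02,0],"rotation":[0,0,0],"grip":15}]' 90
python3 -c "
from h import *
from rig import sense
s=sense();scr(s)"
python3 -m jog '[{"linear":[0.0,-0.004,0],"rotation":[0,0,0],"grip":15},{"linear":[0,-0.007,0],"rotation":[0,0,0],"grip":15},{"linear":[0,-0.007,0],"rotation":[0,0,0],"grip":15}]' 90
python3 -c "
from h import *
from rig import sense
s=sense();scr(s)"
```

```text
time_s: 20.72
eef_pos: [607.3, -2.6, 119.3]
ee_rot: [0.681, 0.547, 0.449, -0.188]
force: [-0.8, -0.5, -1.9]
grip_width: 0.277
scraper in sleeve [-1.95 -0.11  0.18] rot deg [-0.04  0.25 -0.13] F(sleeve) [ 1.8  0.1 -1. ] T [-0.02 -0.57 -0.02]
time_s: 20.97
eef_pos: [605.8, -3.3, 118.2]
ee_rot: [0.681, 0.547, 0.448, -0.188]
force: [1.7, 0.4, -1.1]
grip_width: 0.279
scraper in sleeve [ 0.04 -0.05  0.22] rot deg [-0.03  0.26 -0.13] F(sleeve) [-0.8  0.4 -1.9] T [ 0.04 -0.37  0.02]
```

```bash

python3 -m jog '[{"linear":[0.0,-0.004,0],"rotation":[0,0,0],"grip":15},{"linear":[0,-0.004,0],"rotation":[0,0,0],"grip":15}]' 90
python3 -c "
from h import *
from rig import sense
s=sense();scr(s)"
python3 -m jog '[{"linear":[0.003,0,0],"rotation":[0,0,0],"grip":15},{"linear":[0.003,0,0],"rotation":[0,0,0],"grip":15}]' 90
python3 -c "
from h import *
from rig import sense
s=sense();scr(s)"
```

```text
time_s: 21.13
eef_pos: [605.7, -3.5, 118.4]
ee_rot: [0.681, 0.548, 0.448, -0.187]
force: [5.2, 3.0, 1.3]
grip_width: 0.277
scraper in sleeve [0.08 0.07 0.38] rot deg [ 0.    0.39 -0.13] F(sleeve) [-5.6 -0.6 -2.3] T [-0.17  0.52 -0.06]
time_s: 21.3
eef_pos: [606.2, -3.3, 117.7]
ee_rot: [0.682, 0.548, 0.448, -0.187]
force: [0.3, -0.1, -0.5]
grip_width: 0.279
scraper in sleeve [-0.    0.08 -0.53] rot deg [ 0.01  0.39 -0.12] F(sleeve) [ 0.1  0.2 -0.6] T [-0.02 -0.47  0.01]
```

```bash

python3 -m jog '[{"linear":[0.002,0,0],"rotation":[0,0,0],"grip":15},{"linear":[0.003,0,0],"rotation":[0,0,0],"grip":15}]' 90
python3 -c "
from h import *
from rig import sense
s=sense();scr(s)"
python3 -m jog '[{"linear":[0.003,0,0],"rotation":[0,0,0],"grip":15},{"linear":[0.003,0,0],"rotation":[0,0,0],"grip":15}]' 90
python3 -c "
from h import *
from rig import sense
s=sense();scr(s)"
```

```text
time_s: 21.47
eef_pos: [606.6, -3.1, 117.4]
ee_rot: [0.682, 0.548, 0.448, -0.187]
force: [-10.3, -1.9, 10.7]
grip_width: 0.277
scraper in sleeve [-0.15  0.13 -0.97] rot deg [ 0.01  0.4  -0.08] F(sleeve) [ 2.2 -2.5 14.6] T [-0.36 -1.17 -0.12]
time_s: 21.63
eef_pos: [606.7, -3.0, 117.3]
ee_rot: [0.682, 0.547, 0.448, -0.187]
force: [-13.6, -2.9, 11.3]
grip_width: 0.282
scraper in sleeve [-0.19  0.13 -1.16] rot deg [-0.    0.4  -0.04] F(sleeve) [ 4.6 -2.9 17.1] T [-0.45 -1.46 -0.08]
```

```bash

python3 -m jog '[{"linear":[-0.003,-0.003,0],"rotation":[0,0,0],"grip":15},{"linear":[-0.003,-0.003,0],"rotation":[0,0,0],"grip":15},{"linear":[-0.003,-0.003,0],"rotation":[0,0,0],"grip":15}]' 90
python3 -c "
from h import *
from rig import sense
s=sense();scr(s)"
```

```text
time_s: 21.88
eef_pos: [606.0, -3.6, 118.1]
ee_rot: [0.682, 0.548, 0.447, -0.186]
force: [1.4, 3.0, 3.6]
grip_width: 0.28
scraper in sleeve [ 0.05  0.35 -0.09] rot deg [ 0.03  0.47 -0.03] F(sleeve) [-4.2 -2.2  1.5] T [-0.2   0.32 -0.05]
```

```bash

python3 -m jog '[{"linear":[0,0,0],"rotation":[0,0,0],"grip":28},{"linear":[0,0,0],"rotation":[0,0,0],"grip":32},{"linear":[0,0,0],"rotation":[0,0,0],"grip":40},{"linear":[0,0,0],"rotation":[0,0,0],"grip":46},{"linear":[0,0,0],"rotation":[0,0,0],"grip":46},{"linear":[0,0,0],"rotation":[0,0,0],"grip":46}]' 60
python3 -c "
from h import *
from rig import sense
s=sense();scr(s)"
python3 -m jog '[{"linear":[-0.02,0,0],"rotation":[0,0,0],"grip":50},{"linear":[-0.06,0,0],"rotation":[0,0,0],"grip":50},{"linear":[-0.13,0,0],"rotation":[0,0,0],"grip":55},{"linear":[-0.22,0,0],"rotation":[0,0,0],"grip":60},{"linear":[-0.32,0,0],"rotation":[0,0,0],"grip":60},{"linear":[-0.32,0,0],"rotation":[0,0,0],"grip":60},{"linear":[-0.32,0,0],"rotation":[0,0,0],"grip":60}]' 60
python3 - <<'E'
from h import *
from rig import sense,calibration,capture
import pickle
s=sense()
c=calibration("wrist");p,d=capture("wrist");pickle.dump((s,c,p,d),open("pics/w11.pkl","wb"))
cv2.imwrite("pics/w11.png",p[:,:,::-1])
L=(cloud(p,d,c)-S0)@F0
k=(d>0)&(abs(L[...,2]-20)<4)&(abs(L[...,1])<20)&(L[...,0]<8)&(L[...,0]>-125)&(p.sum(2)<220);x=L[k]
print(np.percentile(x[:,0],[0,1,99,100]),np.median(x,0),np.percentile(x[:,1],[1,99]))
A=np.c_[x[:,:2],np.ones(len(x))];print(np.linalg.lstsq(A,x[:,2],rcond=None)[0])
p,d=capture("scene");cv2.imwrite("pics/s11.png",cv2.resize(p[130:270,200:400,::-1],(800,560),interpolation=cv2.INTER_CUBIC))
E
```

```text
time_s: 22.38
eef_pos: [605.9, -3.6, 117.9]
ee_rot: [0.682, 0.548, 0.447, -0.187]
force: [0.5, 0.1, 0.4]
grip_width: 0.541
scraper in sleeve [ 0.2   0.35 -0.15] rot deg [ 0.03  0.46 -0.04] F(sleeve) [-0.6  0.1  0.1] T [-0.04 -0.29  0.03]
time_s: 22.97
eef_pos: [555.0, -26.8, 197.6]
ee_rot: [0.683, 0.548, 0.446, -0.187]
force: [0.2, -0.1, -1.1]
grip_width: 0.703
[-114.41502743 -113.80660804  -15.06396086  -11.9554435 ] [-69.54278163   0.6407406   19.91618428] [-11.43285309  12.76786901]
[3.92336448e-03 7.66853455e-03 2.00958437e+01]
```

View pics/w11.png

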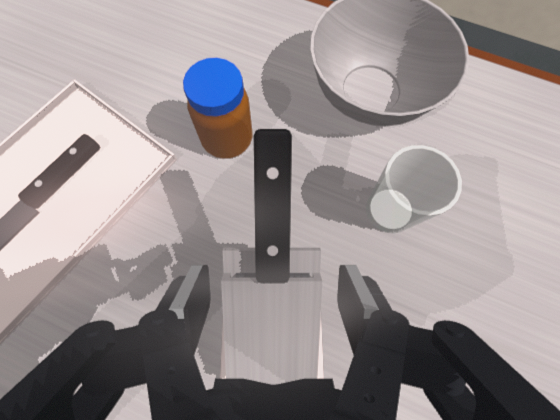

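View pics/s11.png

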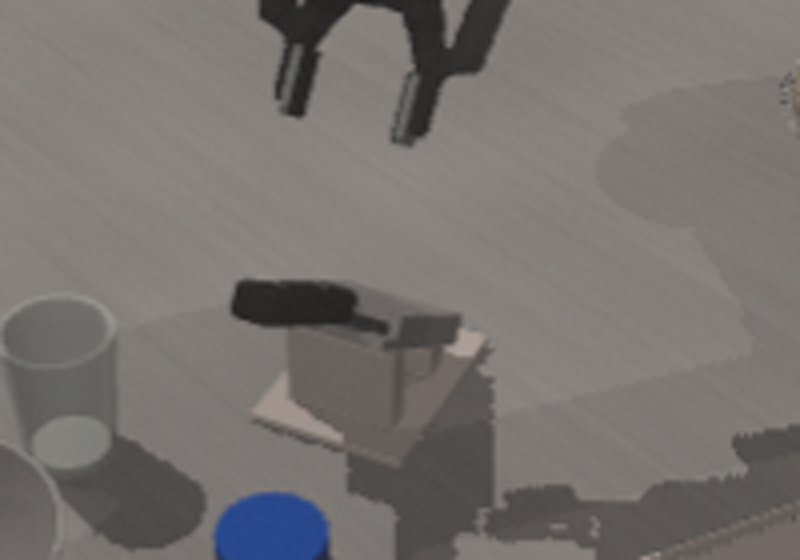

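```bash
python3 -c "
from rig import finish_job,sense
print(finish_job(),sense()['time_s'])"
```

```text
the job is handed in; nothing more can be done
the job is handed in; nothing more can be done
```

I drew the knife out of the holder and laid it flat in the tray. Then I slid the scraper blade first into the holder until it was home, released both tools and backed off. The job was handed in at about 23 s of the 58 s allowed.

**Knife:** it touched the tray floor at under 6 N before release. The wrist picture shows it inside the walls, with three handle points at 20.7–21.1 mm height (about 21 expected when lying flat).

**Scraper:**
- It met the stop at about 6 N along the slot, with the frames agreeing to about 0.1 mm. I also felt the slot floor (about 18 N), eased off and re-seated it at about 4 N before opening.
- After release, the butt measured at -114.4 mm (nominal -115), the handle top at about 20 mm, and the tilt from the slot's slope about 0.2°. The handle is visibly up against the mouth.

**Jar and beaker:** the pictures show them standing and the arm never came near them, but I did not re-measure their positions at the end.

**Disagreements:**
- The blade touched the ramp, and later the floor, about 1 mm lower than the camera fit predicted. That is within the calibration error, so I corrected it by touch.
- On the first approach the last joint came right up to its limit (-2.87 of -2.88). I turned the gripper half round and did the rest that way.

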